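# Deburr the measuring cup's bore and clear the offcuts

## Task

Take the scraper from its stand and, starting at the brass tab on the cup's rim, run its conical blade slowly (some ten seconds or so for the round) once all the way around the inner edge of the cup's mouth, anticlockwise seen from above and past the tab again, keeping light contact so that the sprung nest gives a little but is never pressed hard. Hang the scraper back upright in its stand with the collar on the plate, and put every aluminium offcut lying on the bench into the scrap bin, down below its rim. Leave the wash bottle, jar, dishes and mouse where they are.

Things in the scene. Friction and masses are not known exactly. Their poses are not given: they have to be found in the camera images.
- nest: round dark steel base, 132 mm across, fixed to the bench at a varying place and turn; it carries the sprung platform with the cup. Origin at the centre of its underside, z up, x towards the cup's brass tab. Three posts 46 mm high stand 55 mm from the axis
- cup (a joint): sinking of the sprung platform and cup in the nest, in m: 0 = fully up, 0.012 = bottomed. The spring carries the cup; pushing down takes about 0.8 N at first and 0.25 N more per mm
- bore (a point): centre of the cup's mouth, in its rim's plane (64 mm above the bench when fully up; sinks with the cup). Aluminium cup, outside 90 mm, bore 70 mm in diameter and 34 mm deep, sharp inner top edge; it cannot turn. z up, x towards the brass index tab, which sticks out 16 mm from the rim (16 mm wide, top level with the rim)
- scraper: hand scraper, upright in its stand: square pale wooden handle 26 x 26 mm, 66 mm tall, above a steel collar disc 56 mm across and 8 mm thick; below it a 10 mm shank and the conical blade. About 0.2 kg. Origin on the axis at the collar's underside, z up along the handle, x and y square to its faces; the handle spans z = +8 to +74 mm
- blade: the scraper's fluted conical steel blade, fixed to the shank, pointing down. Origin at its point, 40 mm below the scraper's origin on the same axis. The cone opens at 45 degrees to its axis: radius 2 mm at the point, 14 mm at 12 mm above the point, then straight to 18 mm. In the bore, its point D below the rim, it meets the edge with its axis D + 2 mm inside the edge (good D: 3 to 8 mm)
- stand_top (a point): centre of the 36 mm square opening in the stand's white plate (100 x 100 x 6 mm, on four posts over a foot 8 mm thick), level with the plate's top, 54 mm above the bench. The stand is fixed, on the left or right. Shank and blade hang through the opening, the collar on the plate, scraper origin within 16 mm of this point. z up, x, y along the plate's sides
- bin: open grey scrap bin, fixed to the bench, left or right, where the stand is not: 160 mm along its x, 200 mm along its y, 60 mm high, walls 4 mm. Origin at the centre of its underside, z up
- offcut0: square-bar offcut 75 x 28 mm, 25 mm high; bare aluminium; origin at the centre of its underside, x along its length, z up as first lying
- offcut1: channel offcut, open side up, 80 x 36 mm, 25 mm high, walls 5 mm; bare aluminium; origin at the centre of its underside, x along its length, z up as first lying
- offcut2: plate offcut 65 x 40 mm, 16 mm high; bare aluminium; origin at the centre of its underside, x along its length, z up as first lying
- offcut3: stepped block offcut: 44 x 32 mm, 28 mm high, centred on the origin, with a lower step 30 mm long, 20 mm wide, 20 mm high from +22 to +52 mm along x; bare aluminium; origin at the centre of its underside, x along its length, z up as first lying
- offcut4: square-tube offcut 70 x 34 mm, 30 mm high, walls 4 mm; bare aluminium; origin at the centre of its underside, x along its length, z up as first lying
- wash_bottle: white wash bottle 72 mm across, 205 mm high, loose; not part of the job. Origin at the centre of its underside
- jar: grey sample jar 76 mm across, 105 mm high, loose; not part of the job. Origin at the centre of its underside
- dishes: stack of three clear dishes 90 mm across, 45 mm high, loose; not part of the job. Origin at the centre of its underside
- mouse: black computer mouse 66 mm across, 34 mm high, loose on the edge of a blue pad; not part of the job. Origin at the centre of its underside
- edge0 (a point): point in the rim's plane 29 mm from the bore's centre (6 mm inside the edge), 0 degrees anticlockwise (seen from above) from the brass tab, at the tab itself
- edge1 (a point): point in the rim's plane 29 mm from the bore's centre (6 mm inside the edge), 45 degrees anticlockwise (seen from above) from the brass tab
- edge2 (a point): point in the rim's plane 29 mm from the bore's centre (6 mm inside the edge), 90 degrees anticlockwise (seen from above) from the brass tab
- edge3 (a point): point in the rim's plane 29 mm from the bore's centre (6 mm inside the edge), 135 degrees anticlockwise (seen from above) from the brass tab
- edge4 (a point): point in the rim's plane 29 mm from the bore's centre (6 mm inside the edge), 180 degrees anticlockwise (seen from above) from the brass tab
- edge5 (a point): point in the rim's plane 29 mm from the bore's centre (6 mm inside the edge), 225 degrees anticlockwise (seen from above) from the brass tab
- edge6 (a point): point in the rim's plane 29 mm from the bore's centre (6 mm inside the edge), 270 degrees anticlockwise (seen from above) from the brass tab
- edge7 (a point): point in the rim's plane 29 mm from the bore's centre (6 mm inside the edge), 315 degrees anticlockwise (seen from above) from the brass tab
There are look-alikes about, which are no part of the job. Leave any blue look-alike of the offcut3 alone.

How it is judged:
By the outcome, as a careful person would: the job done as asked, in the order asked, and still so for the second after the job is handed in, with the robot touching nothing.
Of offcut0, offcut1, offcut2, offcut3, offcut4 only 3 to 5 are there at a start; the rules pass over those that are not, and their reading is None.
At some moment in a run one of offcut0, offcut1, offcut2, offcut3, offcut4 may be knocked a few centimetres aside while the robot is not near it.
It also fails if it takes over 210 s, if anything falls off the work surface, if the arm or the gripper's body presses on something with over 40 N, if the wrist force passes 120 N, or if a joint passes its speed limit or range.

## Robot

A 6-joint arm with a two-finger parallel gripper is mounted at the origin on the work surface. World frame = base frame: x ahead of the robot, y to its left, z up, the work surface at z = 0. Lengths are in m, angles in degrees, forces in N, time in s.
With the tool pointing down it reaches from about 0.4 to 0.825 m from the base axis. Payload 7 kg.
Tool frame: the origin (TCP) lies between the finger pads; the fingertips stand 19 mm ahead of it and the grasp point (between the pads) is the TCP (r.finger_overhang is the distance from the TCP to the fingertips, in m); z points along the fingers, y is the direction in which the jaws open and shut (so a half turn about z gives the same grasp; the last joint's range is limited). The gripper opens to 88 mm and grips with 3 to 60 N. Pads are 19 mm wide; open, the fingers measure 130 mm over their backs; the gripper's body (78 mm by 193 mm) begins 47 mm behind the grasp point.
Start: joints at [91.163, 20.546, 0.682, 0, -70.136, -16.507], TCP at [0.179, 0.651, 0.214] pointing down, gripper open.
Joint ranges: [-176.03, 176.03], [-82.01, 121.73], [-58.28, 71.71], [-173.87, 95.51], [-174.79, -0.11], [-173.66, 173.66]. Speed limits (degrees/s): [136.94, 136.94, 172.46, 180, 180, 180].

## Interface

Orientations are given as [roll, pitch, yaw] about the fixed x, y, z axes, in that order (R = Rz(yaw) Ry(pitch) Rx(roll)).
In Python, from plant import r, optics gives the robot as it stands. The module is installed in compiled form; this text tells all that it offers.
- The arm moves only by the tool step_arm, never from a script. Its argument "increments" is a list of rows, each an object of numbers: "tx", "ty", "tz": the shift along the world's x, y, z in mm; "ax", "ay", "az": the turn, a rotation vector about the world's x, y, z in degrees; "claw": the gripper command: -1 is shut, 1 is fully open, values between are in proportion. In form: [{"tx": .., "ty": .., "tz": .., "ax": .., "ay": .., "az": .., "claw": ..}, ...]. A call has 1 to 12 rows; each row shifts and turns the commanded pose from where the row before left it; what a row does not reach is not made up. A row lasts 1/10 s, in which the tool goes at most 50 mm and 8.59 degrees, less where a joint would pass 70% of its speed; a pose out of reach is approached as far as the arm can. A call with a gripper value outside its range is refused whole. The fingers move at their own pace and stop on an object; "newtons" is the grip in N (left out, the last holds). Time passes only in rows, so rows that do not move let the fingers close. It gives the time, the measured TCP pose, the force and the opening at its end, in the units of the state.
- r.get_state(): the state, without advancing time (a new reading comes with each control period).
- optics.capture(name): name is "scene" or "top" or "wrist"; returns a dict with "image" (420x560x3 uint8, blue, green, red), "depth" (420x560 float32, m along the optical axis (not along the pixel's ray), 0 where there is no reading), "fx", "fy", "cx", "cy" (pixels), "R" (3x3) and "t" (3): a world point X has camera coordinates R X + t. Camera axes: x right, y down, z forward; pixel columns grow to the right and rows downward; lengths in m; the calibration is good to about 2 mm. The wrist camera is an equidistant fisheye: a pixel r from the principal point sees the ray r / f radians off the axis. A picture is of the moment at which its call begins.
- r.close_job(): hands the job in, once; it reports no verdict.
The state is a dict: "time_s": time; "joints": joint angles; "qd": joint speeds; "joint_torque": joint torques, N m; "tcp_pos": TCP position; "eef_rot": TCP orientation; "contact_force": force on the tool from outside, world axes, zero at the start; "moment": the same for the moment, N m; "gripper_width": finger opening in m.
Only numpy, scipy, OpenCV 4.12 (cv2) and the standard library are available. Lean on these libraries where they do the work, as an engineer would, in place of code of your own. Each camera call takes 0.05 s, during which the arm holds its last target. There are 200 camera calls.

## Working session

There is one attempt and no reset: what is moved stays moved. The work goes in short steps, Python scripts to look and compute and a tool call to move; the robot and the scene stay as the last step left them, time stands still between calls to the robot, and variables do not carry over. Pictures are saved under pics/ and viewed, about 12 in all and at most 16, crops included, and the job is handed in when it is done.

Besides the shell and the picture viewer there is one more tool, called in YAML: its name, and indented under it one key for each argument. step_arm: Moves the arm, as the interface text tells. Its arguments: {"type":"object","properties":{"increments":{"type":"array","items":{"type":"object","properties":{"tx":{"type":"number"},"ty":{"type":"number"},"tz":{"type":"number"},"ax":{"type":"number"},"ay":{"type":"number"},"az":{"type":"number"},"claw":{"type":"number"}}}},"newtons":{"type":"number"}},"required":["increments"]}

```bash
mkdir -p pics; cat > h.py <<'E'
import numpy as np, cv2
from plant import r, optics
def cap(n,save=None):
    c=optics.capture(n)
    if save: cv2.imwrite(f'pics/{save}.png',c['image'])
    np.save(f'last_{n}.npy',c,allow_pickle=True)
    return c
def cloud(c):
    d=c['depth']; v,u=np.mgrid[:d.shape[0],:d.shape[1]]
    P=np.stack([(u-c['cx'])/c['fx']*d,(v-c['cy'])/c['fy']*d,d],-1)
    return (P-np.array(c['t']))@np.array(c['R'])   # R^T (P-t)
def proj(c,X):
    p=np.array(c['R'])@np.array(X)+c['t']; return c['fx']*p[0]/p[2]+c['cx'],c['fy']*p[1]/p[2]+c['cy']
E
python3 - <<'E'
from h import *
a=cap('top','top0'); b=cap('scene','scene0')
for c in (a,b): print(c['fx'],c['cx'],c['cy'],-np.array(c['R']).T@c['t'],np.array(c['R']).round(3).tolist())
print(r.get_state())
E
```

```text
498.90793173322294 291.78102845286895 209.2041003949828 [ 0.34554553 -0.00308014  1.54732631] [[0.027, -1.0, 0.006], [-0.991, -0.028, -0.132], [0.132, -0.002, -0.991]]
398.22912993071003 279.32189695780653 212.3973793974554 [ 1.32534052 -0.31609452  1.00050471] [[0.363, 0.932, -0.014], [0.689, -0.278, -0.669], [-0.628, 0.234, -0.743]]
{'time_s': 0.1, 'joints': array([ 9.11628872e+01,  2.05880828e+01,  6.40366807e-01, -1.73485954e-02,
       -7.01365007e+01, -1.65068263e+01]), 'qd': array([-0.02421371, -0.06733793,  0.10638326,  0.11310466,  0.0619864 ,
       -0.03722391]), 'joint_torque': array([-1.44786747e-03, -5.84162128e+01,  2.93752402e+01,  7.01555774e+00,
        1.01444384e-02, -4.80595770e-05]), 'tcp_pos': array([0.17852387, 0.65050064, 0.21361934]), 'eef_rot': array([ 1.79914620e+02, -8.29304222e-03, -1.53498396e+01]), 'contact_force': array([-0.75532993, -1.04236027,  0.57015185]), 'moment': array([-0.06169004, -0.01572414,  0.06142596]), 'gripper_width': 0.08753585842142615}
```

View pics/top0.png

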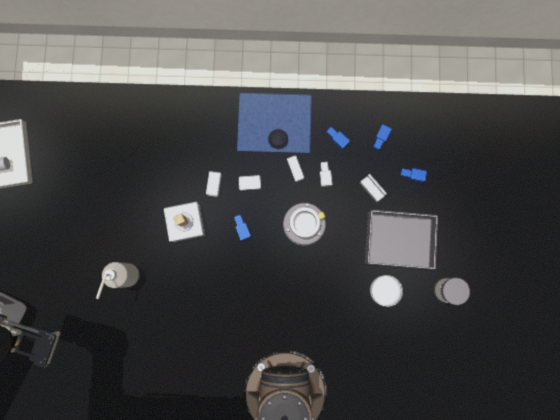

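View pics/scene0.png

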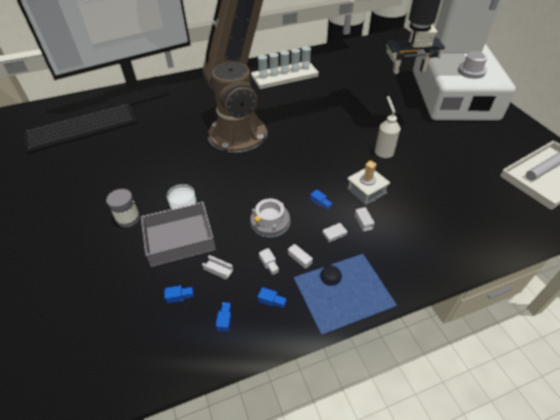

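Top view: stand (184,222), nest (305,223) with its tab at (321,215), bin (403,240). There are five bare offcuts, at (214,184), (250,183), (296,168), (326,175) and (373,188). The four blue stepped blocks at (338,137), (383,136), (414,175) and (242,228) are look-alikes to leave alone. Next I'll measure these and check an enlarged crop.

```bash
cat > seg.py <<'E'
from h import *
def seg(c,zmin=0.008,zmax=0.3):
    P=cloud(c); hsv=cv2.cvtColor(c['image'],cv2.COLOR_BGR2HSV)
    m=((P[...,2]>zmin)&(P[...,2]<zmax)&(c['depth']>0)).astype(np.uint8)
    n,l,s,ce=cv2.connectedComponentsWithStats(m)
    out=[]
    for i in range(1,n):
        if s[i,4]<40 or s[i,4]>8000: continue
        q=P[l==i]; top=q[q[:,2]>np.percentile(q[:,2],90)-0.006]
        (x,y),(w,h),an=cv2.minAreaRect((q[:,:2]*1000).astype(np.float32))
        if w<h: w,h,an=h,w,an+90
        col=c['image'][l==i].mean(0)
        print(ce[i].round(0),s[i,4],'xy',round(x,1),round(y,1),'LW',round(w),round(h),'yaw',round((an+90)%180-90,1),'z',(np.percentile(q[:,2],[5,50,95])*1000).round(0),'bgr',col.round(0))
if __name__=='__main__':
    c=np.load('last_top.npy',allow_pickle=True).item(); seg(c)
    P=cloud(c)
    for n,(u0,u1,v0,v1) in dict(cup=(282,330,200,248),stand=(160,208,198,246),bin=(364,442,206,272)).items():
        z=P[v0:v1,u0:u1,2]; print(n,np.percentile(z,[5,25,50,75,95]).round(3))
    hsv=cv2.cvtColor(c['image'],cv2.COLOR_BGR2HSV)
    y=cv2.inRange(hsv,(15,90,80),(35,255,255)); y[:,:282]=0;y[:,330:]=0;y[:200]=0;y[248:]=0
    print('tab',P[y>0].mean(0),np.median(P[y>0],0),(y>0).sum())
    Pm=P.copy(); z=P[...,2]; w=np.zeros(z.shape,bool); w[195:250,280:332]=1
    q=P[w&(z>.058)&(z<.07)]; (x,yy),rad=cv2.minEnclosingCircle((q[:,:2]*1000).astype(np.float32)); print('rim',x,yy,rad,np.median(q[:,2]))
    w[:]=0; w[195:250,155:212]=1
    q=P[w&(z>.045)&(z<.058)]; print('plate',cv2.minAreaRect((q[:,:2]*1000).astype(np.float32)),np.median(q[:,2]))
    q=P[w&(z>.11)&(z<.16)]; print('handle',cv2.minAreaRect((q[:,:2]*1000).astype(np.float32)),np.median(q[:,2]),len(q))
    w[:]=0; w[200:275,360:445]=1
    q=P[w&(z>.05)&(z<.07)]; print('bin',cv2.minAreaRect((q[:,:2]*1000).astype(np.float32)))
    im=c['image'][155:255,155:445]; cv2.imwrite('pics/crop1.png',cv2.resize(im,None,fx=2.75,fy=2.75,interpolation=cv2.INTER_CUBIC))
E
python3 seg.py
```

```text
[ 20. 153.] 474 xy 700.7 874.2 LW 205 98 yaw 10.4 z [ 9. 23. 33.] bgr [151. 154. 155.]
[381. 136.] 224 xy 783.7 -280.8 LW 77 33 yaw -20.9 z [14. 27. 34.] bgr [187. 109.  66.]
[277. 139.] 316 xy 773.6 45.0 LW 63 60 yaw 1.6 z [13. 27. 36.] bgr [66. 56. 53.]
[338. 138.] 227 xy 780.5 -140.6 LW 74 34 yaw 49.4 z [16. 26. 33.] bgr [185. 111.  68.]
[  4. 164.] 118 xy 664.6 887.2 LW 44 24 yaw -14.1 z [12. 32. 47.] bgr [134. 133. 135.]
[295. 169.] 231 xy 680.0 -12.6 LW 83 32 yaw 21.7 z [14. 25. 31.] bgr [208. 205. 204.]
[325. 175.] 214 xy 662.4 -105.8 LW 73 32 yaw 6.6 z [16. 26. 33.] bgr [210. 207. 206.]
[414. 175.] 242 xy 669.2 -380.3 LW 74 35 yaw 80.5 z [14. 25. 33.] bgr [181. 104.  61.]
[213. 184.] 278 xy 620.6 240.4 LW 71 36 yaw -4.4 z [18. 30. 36.] bgr [211. 208. 207.]
[376. 185.] 84 xy 632.7 -266.4 LW 81 16 yaw 41.3 z [ 9. 22. 29.] bgr [179. 176. 176.]
[249. 183.] 274 xy 629.1 128.2 LW 67 41 yaw -84.5 z [10. 15. 21.] bgr [215. 212. 210.]
[369. 191.] 84 xy 614.4 -246.6 LW 79 15 yaw 41.5 z [ 9. 21. 30.] bgr [168. 165. 165.]
[183. 222.] 1174 xy 498.4 320.1 LW 103 102 yaw -77.0 z [ 45.  55. 
[... 686 characters left out ...]
 -88.1 z [ 10. 237. 281.] bgr [78. 83. 91.]
cup [-0.004  0.001  0.022  0.03   0.065]
stand [-0.005  0.     0.011  0.055  0.096]
bin [-0.003  0.001  0.004  0.008  0.058]
tab [ 0.53008488 -0.09707488  0.05048631] [ 0.53003067 -0.09712369  0.06328076] 27
rim 509.79791259765625 -51.32804489135742 53.284156799316406 0.06335910038753709
plate ((498.1390686035156, 321.26373291015625), (101.84121704101562, 101.07084655761719), 13.006796836853027) 0.05341969934005722
handle ((496.16729736328125, 317.5263671875), (26.627761840820312, 26.401899337768555), 27.024782180786133) 0.12686244097057986 97
bin ((462.2899475097656, -338.6971740722656), (202.28269958496094, 160.59092712402344), 86.75344848632812)
```

View pics/crop1.png

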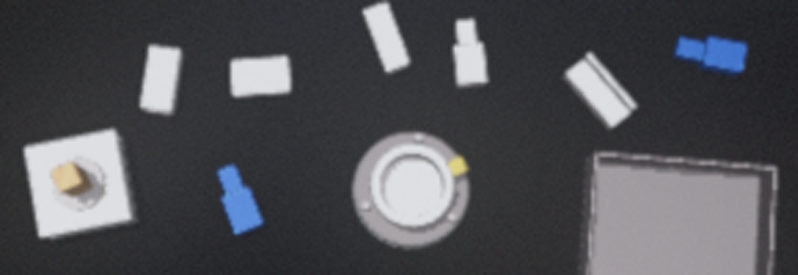

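The crop confirms all five offcuts are bare aluminium: tube (161,80), plate (261,76), bar (386,37), stepped block (470,55) and channel (600,90). The blue ones are look-alikes. The scraper handle is tilted by perspective only. I'll move over the stand, staying high because of the wash bottle.

step_arm:
  increments:
    - {"tz":45}
    - {"tz":42,"tx":20}
    - {"tx":45,"ty":-10,"az":-8}
    - {"tx":45,"ty":-10,"az":-8}
    - {"tx":45,"ty":-10,"az":-8}
    - {"tx":45,"ty":-10,"az":-8}
    - {"tx":40,"ty":-10,"az":-8}
    - {"tx":15,"ty":-45,"az":-7.7}
    - {"tx":15,"ty":-45}
    - {"tx":15,"ty":-45}
    - {"tx":15,"ty":-45}
    - {"tx":12,"ty":-45}
  newtons: 30

```text
$.increments[0]: bad value
```

step_arm:
  increments:
    - {"tx":5,"ty":-45}
    - {"ty":-12}
    - {}
    - {}

```text
$.increments[0]: bad value
```

step_arm:
  increments:
    - {"tx":0,"ty":0,"tz":45,"ax":0,"ay":0,"az":0,"claw":1}
    - {"tx":20,"ty":0,"tz":42,"ax":0,"ay":0,"az":0,"claw":1}
    - {"tx":45,"ty":-10,"tz":0,"ax":0,"ay":0,"az":-8,"claw":1}
    - {"tx":45,"ty":-10,"tz":0,"ax":0,"ay":0,"az":-8,"claw":1}
    - {"tx":45,"ty":-10,"tz":0,"ax":0,"ay":0,"az":-8,"claw":1}
    - {"tx":45,"ty":-10,"tz":0,"ax":0,"ay":0,"az":-8,"claw":1}
    - {"tx":40,"ty":-10,"tz":0,"ax":0,"ay":0,"az":-8,"claw":1}
    - {"tx":15,"ty":-45,"tz":0,"ax":0,"ay":0,"az":-7.7,"claw":1}
    - {"tx":15,"ty":-45,"tz":0,"ax":0,"ay":0,"az":0,"claw":1}
    - {"tx":15,"ty":-45,"tz":0,"ax":0,"ay":0,"az":0,"claw":1}
    - {"tx":15,"ty":-45,"tz":0,"ax":0,"ay":0,"az":0,"claw":1}
    - {"tx":12,"ty":-45,"tz":0,"ax":0,"ay":0,"az":0,"claw":1}
  newtons: 30

```text
time_s: 1.3
tcp_pos: [0.4909, 0.3739, 0.3009]
eef_rot: [180.0, -0.0, -63.0]
contact_force: [0.9, -0.2, 0.3]
gripper_width: 0.0879
```

step_arm:
  increments:
    - {"tx":5,"ty":-45,"claw":1}
    - {"tx":0,"ty":-11,"claw":1}
    - {"tx":0,"claw":1}

```text
$.increments[0]: bad value
```

step_arm:
  increments:
    - {"tx":5,"ty":-45,"tz":0,"ax":0,"ay":0,"az":0,"claw":1}
    - {"tx":0,"ty":-11,"tz":0,"ax":0,"ay":0,"az":0,"claw":1}
    - {"tx":0,"ty":0,"tz":0,"ax":0,"ay":0,"az":0,"claw":1}
    - {"tx":0,"ty":0,"tz":0,"ax":0,"ay":0,"az":0,"claw":1}

```text
time_s: 1.7
tcp_pos: [0.4956, 0.3202, 0.3014]
eef_rot: [-180.0, 0.0, -63.1]
contact_force: [-0.2, -0.5, 0.1]
gripper_width: 0.0875
```

```bash
cat >> h.py <<'E'
def wcloud(c):
    d=c['depth']; v,u=np.mgrid[:d.shape[0],:d.shape[1]].astype(float)
    a=(u-c['cx'])/c['fx']; b=(v-c['cy'])/c['fy']; th=np.hypot(a,b)+1e-9; k=np.tan(np.minimum(th,1.5))/th
    P=np.stack([a*k*d,b*k*d,d],-1)
    return (P-np.array(c['t']))@np.array(c['R'])
def rect(q): 
    (x,y),(w,h),a=cv2.minAreaRect((q[:,:2]*1000).astype(np.float32)); return [round(t,1) for t in (x,y,w,h,a)]
E
python3 - <<'E'
from h import *
c=cap('wrist','w1'); P=wcloud(c); z=P[...,2]; g=c['depth']>0
near=np.hypot(P[...,0]-.497,P[...,1]-.319)<.09
for n,lo,hi in (('handle',.115,.14),('plate',.048,.057),('collar',.0585,.067)):
    q=P[g&near&(z>lo)&(z<hi)]; print(n,len(q),rect(q) if len(q)>3 else '',np.median(q[:,2]) if len(q) else '')
print(c['fx'],c['cx'],c['cy'],-np.array(c['R']).T@c['t'])
E
```

```text
handle 588 [497.3, 318.9, 25.1, 26.4, 27.1] 0.12730550638180768
plate 4290 [498.3, 322.2, 101.1, 100.8, 12.6] 0.0536017190962706
collar 789 [499.0, 315.8, 55.0, 49.8, 26.6] 0.061550143416575324
325.19226210127806 276.54953311222357 207.3452621070429 [0.525596   0.26096466 0.47122362]
```

View pics/w1.png

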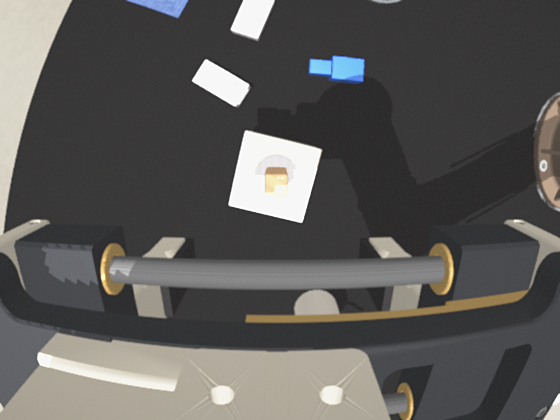

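The wrist view shows the scraper at (276,178), upright in the white plate. The handle centre is (497.3, 318.9) at yaw 27°. I'll descend and grip.

step_arm:
  increments:
    - {"tx":1.7,"ty":-1.3,"tz":-40,"ax":0,"ay":0,"az":0,"claw":1}
    - {"tx":0,"ty":0,"tz":-40,"ax":0,"ay":0,"az":0,"claw":1}
    - {"tx":0,"ty":0,"tz":-40,"ax":0,"ay":0,"az":0,"claw":1}
    - {"tx":0,"ty":0,"tz":-40,"ax":0,"ay":0,"az":0,"claw":1}
    - {"tx":0,"ty":0,"tz":-25,"ax":0,"ay":0,"az":0,"claw":1}
    - {"tx":0,"ty":0,"tz":-16,"ax":0,"ay":0,"az":0,"claw":1}
    - {"tx":0,"ty":0,"tz":0,"ax":0,"ay":0,"az":0,"claw":1}
    - {"tx":0,"ty":0,"tz":0,"ax":0,"ay":0,"az":0,"claw":-1}
    - {"tx":0,"ty":0,"tz":0,"ax":0,"ay":0,"az":0,"claw":-1}
    - {"tx":0,"ty":0,"tz":0,"ax":0,"ay":0,"az":0,"claw":-1}
    - {"tx":0,"ty":0,"tz":0,"ax":0,"ay":0,"az":0,"claw":-1}
    - {"tx":0,"ty":0,"tz":0,"ax":0,"ay":0,"az":0,"claw":-1}
  newtons: 40

```text
time_s: 2.95
tcp_pos: [0.4975, 0.3188, 0.1011]
eef_rot: [-179.9, 0.0, -63.0]
contact_force: [0.3, -0.3, 0.2]
gripper_width: 0.053
```

step_arm:
  increments:
    - {"tx":0,"ty":0,"tz":0,"ax":0,"ay":0,"az":0,"claw":-1}
    - {"tx":0,"ty":0,"tz":0,"ax":0,"ay":0,"az":0,"claw":-1}
    - {"tx":0,"ty":0,"tz":0,"ax":0,"ay":0,"az":0,"claw":-1}

```text
time_s: 3.25
tcp_pos: [0.4973, 0.3186, 0.1005]
eef_rot: [-180.0, 0.0, -63.0]
contact_force: [0.0, -0.3, -0.0]
gripper_width: 0.0291
```

step_arm:
  increments:
    - {"tx":0,"ty":0,"tz":0,"ax":0,"ay":0,"az":0,"claw":-1}
    - {"tx":0,"ty":0,"tz":0,"ax":0,"ay":0,"az":0,"claw":-1}
    - {"tx":0,"ty":0,"tz":0,"ax":0,"ay":0,"az":0,"claw":-1}
    - {"tx":0,"ty":0,"tz":10,"ax":0,"ay":0,"az":0,"claw":-1}
    - {"tx":0,"ty":0,"tz":25,"ax":0,"ay":0,"az":0,"claw":-1}
    - {"tx":0,"ty":0,"tz":35,"ax":0,"ay":0,"az":0,"claw":-1}
    - {"tx":0,"ty":0,"tz":35,"ax":0,"ay":0,"az":0,"claw":-1}
    - {"tx":0,"ty":0,"tz":30,"ax":0,"ay":0,"az":0,"claw":-1}
    - {"tx":0,"ty":-20,"tz":15,"ax":0,"ay":0,"az":0,"claw":-1}
    - {"tx":0,"ty":-35,"tz":0,"ax":0,"ay":0,"az":0,"claw":-1}
    - {"tx":0,"ty":-40,"tz":0,"ax":0,"ay":0,"az":0,"claw":-1}
    - {"tx":0,"ty":-40,"tz":0,"ax":0,"ay":0,"az":0,"claw":-1}

```text
time_s: 4.45
tcp_pos: [0.4964, 0.1816, 0.2504]
eef_rot: [179.9, 0.0, -63.0]
contact_force: [0.9, 0.3, -1.6]
gripper_width: 0.0258
```

step_arm:
  increments:
    - {"tx":0,"ty":-40,"tz":0,"ax":0,"ay":0,"az":0,"claw":-1}
    - {"tx":0,"ty":-40,"tz":0,"ax":0,"ay":0,"az":0,"claw":-1}
    - {"tx":0,"ty":-25,"tz":0,"ax":0,"ay":0,"az":0,"claw":-1}
    - {"tx":0,"ty":-10,"tz":0,"ax":0,"ay":0,"az":0,"claw":-1}
    - {"tx":0,"ty":0,"tz":0,"ax":0,"ay":0,"az":0,"claw":-1}
    - {"tx":0,"ty":0,"tz":0,"ax":0,"ay":0,"az":0,"claw":-1}

```text
time_s: 5.05
tcp_pos: [0.4972, 0.0687, 0.2505]
eef_rot: [180.0, 0.0, -63.1]
contact_force: [-0.3, -0.4, -1.1]
gripper_width: 0.0256
```

```bash
cat > cup.py <<'E'
from h import *
c=cap('wrist','w2'); P=wcloud(c); z=P[...,2]; g=(c['depth']>0)&(np.hypot(P[...,0]-.503,P[...,1]+.046)<.075)
hsv=cv2.cvtColor(c['image'],cv2.COLOR_BGR2HSV)
ye=cv2.inRange(hsv,(15,90,80),(35,255,255))>0
rim=g&(z>.055)&(z<.072)&~ye; q=P[rim]; print('rim n',len(q),'z',np.median(q[:,2]))
from scipy.optimize import least_squares
# radial histogram fit: ring of 35..45 mm -> maximise membership
best=None
for x in np.arange(.494,.512,.0005):
  for y in np.arange(-.056,-.036,.0005):
    rr=np.hypot(q[:,0]-x,q[:,1]-y); s=np.mean((rr>.0348)&(rr<.0452))
    if best is None or s>best[0]: best=(s,[(x,y)])
    elif s==best[0]: best[1].append((x,y))
ctr=np.mean(best[1],0); print('centre',ctr,best[0],len(best[1]))
m=rim.astype(np.uint8); cs,_=cv2.findContours(m,cv2.RETR_CCOMP,cv2.CHAIN_APPROX_NONE)
for k in cs:
    if len(k)>60:
        p=P[k[:,0,1],k[:,0,0]][:,:2]
        f=least_squares(lambda a:np.hypot(p[:,0]-a[0],p[:,1]-a[1])-a[2],[*ctr,.04],loss='soft_l1',f_scale=.001).x; print('circle',f,len(k))
t=P[ye&g&(z>.055)&(z<.072)]; d=t[:,:2].mean(0)-ctr; print('tab',len(t),t.mean(0),rect(t),'ang',np.degrees(np.arctan2(d[1],d[0])),'r',np.hypot(*d))
E
python3 cup.py
```

```text
rim n 2321 z 0.06351793348453577
centre [ 0.506  -0.0435] 0.8957345971563981 1
circle [ 0.50613545 -0.04407736  0.04454029] 259
circle [ 0.50589754 -0.04358334  0.03495334] 183
tab 52 [ 0.52959814 -0.09393324  0.06314998] [527.3, -92.5, 16.6, 15.6, 26.3] ang -64.92470890062765 r 0.05568108607423094
```

View pics/w2.png

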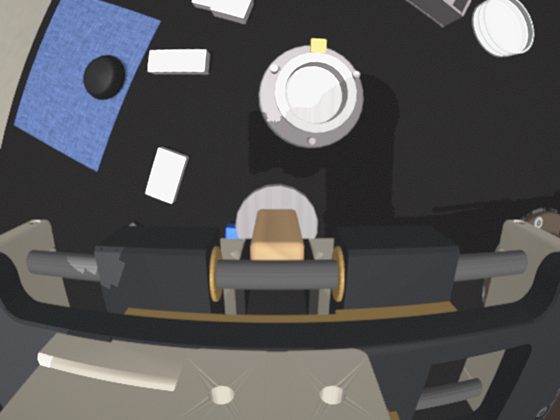

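Wrist view: cup at (313,93), tab at (318,46) on its far side. The scraper hangs straight in the jaws. Cup centre is (506.0, −43.8), tab at about −65°. I'll lower the blade into the middle of the bore.

step_arm:
  increments:
    - {"tx":3,"ty":-35,"tz":0,"ax":0,"ay":0,"az":0,"claw":-1}
    - {"tx":3,"ty":-35,"tz":0,"ax":0,"ay":0,"az":0,"claw":-1}
    - {"tx":2.7,"ty":-30,"tz":0,"ax":0,"ay":0,"az":0,"claw":-1}
    - {"tx":0,"ty":-12.5,"tz":-10,"ax":0,"ay":0,"az":0,"claw":-1}
    - {"tx":0,"ty":0,"tz":-25,"ax":0,"ay":0,"az":0,"claw":-1}
    - {"tx":0,"ty":0,"tz":-25,"ax":0,"ay":0,"az":0,"claw":-1}
    - {"tx":0,"ty":0,"tz":-20,"ax":0,"ay":0,"az":0,"claw":-1}
    - {"tx":0,"ty":0,"tz":-15,"ax":0,"ay":0,"az":0,"claw":-1}
    - {"tx":0,"ty":0,"tz":-11.5,"ax":0,"ay":0,"az":0,"claw":-1}
    - {"tx":0,"ty":0,"tz":0,"ax":0,"ay":0,"az":0,"claw":-1}
    - {"tx":0,"ty":0,"tz":0,"ax":0,"ay":0,"az":0,"claw":-1}
    - {"tx":0,"ty":0,"tz":0,"ax":0,"ay":0,"az":0,"claw":-1}

```text
time_s: 6.3
tcp_pos: [0.5067, -0.0435, 0.1448]
eef_rot: [-179.9, -0.0, -63.0]
contact_force: [0.1, 0.6, -1.9]
gripper_width: 0.026
```

```bash
python3 - <<'E'
from h import *
s=r.get_state(); print(s['tcp_pos'],s['eef_rot'],s['contact_force'],s['moment'])
# camera calls let 0.05 s pass: average the tare, and see the cup/blade from the scene
f=[]
for i in range(6):
    c=optics.capture('scene' if i else 'top'); f.append(r.get_state()['contact_force'])
print(np.mean(f,0),np.std(f,0))
E
```

```text
[ 0.50672084 -0.04353898  0.14478866] [-1.79921803e+02 -2.74162367e-02 -6.30129623e+01] [ 0.08924574  0.59326809 -1.89944977] [ 0.11816324 -0.04444527 -0.00944157]
[-0.34778275  0.09344    -2.08407748] [0.40655479 0.22789545 0.44486535]
```

step_arm:
  increments:
    - {"tx":3,"ty":-7,"tz":0,"ax":0,"ay":0,"az":0,"claw":-1}
    - {"tx":3,"ty":-7,"tz":0,"ax":0,"ay":0,"az":0,"claw":-1}
    - {"tx":2.5,"ty":-5.5,"tz":0,"ax":0,"ay":0,"az":0,"claw":-1}
    - {"tx":1.5,"ty":-3,"tz":0,"ax":0,"ay":0,"az":0,"claw":-1}
    - {"tx":1,"ty":-2,"tz":0,"ax":0,"ay":0,"az":0,"claw":-1}
    - {"tx":0.9,"ty":-1.8,"tz":0,"ax":0,"ay":0,"az":0,"claw":-1}
    - {"tx":0,"ty":0,"tz":0,"ax":0,"ay":0,"az":0,"claw":-1}
    - {"tx":0,"ty":0,"tz":0,"ax":0,"ay":0,"az":0,"claw":-1}

```text
time_s: 7.4
tcp_pos: [0.5177, -0.07, 0.1439]
eef_rot: [180.0, 0.0, -63.0]
contact_force: [-2.2, 2.6, -1.9]
gripper_width: 0.0254
```

```bash
cat > chk.py <<'E'
from h import *
f=[];p=[]
for i in range(4):
    c=cap('top'); s=r.get_state(); f.append(s['contact_force']);p.append(s['tcp_pos'])
F=np.mean(f,0)-[-.35,.1,-2.08]; p=np.mean(p,0); d=p[:2]-[.50595,-.0438]
an=np.degrees(np.arctan2(d[1],d[0])); u=d/np.hypot(*d)
print('p',p.round(4),'ang',an.round(1),'r',(np.hypot(*d)*1000).round(1),'F',F.round(2),'radial',(F[:2]@u).round(2),s['time_s'])
P=cloud(c); m=(abs(P[...,2]-.061)<.008)&(np.hypot(P[...,0]-.506,P[...,1]+.044)<.046)
print('rim z',np.median(P[...,2][m]),m.sum())
E
python3 chk.py
```

```text
p [ 0.5177 -0.07    0.1439] ang -65.8 r 28.7 F [-1.63  2.11  0.7 ] radial -2.59 7.6
rim z 0.06286651093163662 96
```

```bash
python3 - <<'E'
import numpy as np
a=np.radians(-65.8+3.75*np.arange(0,109)); x=np.round(29*np.cos(a),1);y=np.round(29*np.sin(a),1)
for k in range(9): print(k,[(round(x[i+1]-x[i],1),round(y[i+1]-y[i],1)) for i in range(12*k,12*k+12)])
E
```

```text
0 [(np.float64(1.7), np.float64(0.9)), (np.float64(1.6), np.float64(0.9)), (np.float64(1.6), np.float64(1.1)), (np.float64(1.5), np.float64(1.1)), (np.float64(1.5), np.float64(1.3)), (np.float64(1.3), np.float64(1.3)), (np.float64(1.3), np.float64(1.4)), (np.float64(1.1), np.float64(1.5)), (np.float64(1.1), np.float64(1.6)), (np.float64(0.9), np.float64(1.7)), (np.float64(0.9), np.float64(1.7)), (np.float64(0.7), np.float64(1.7))]
1 [(np.float64(0.6), np.float64(1.8)), (np.float64(0.5), np.float64(1.8)), (np.float64(0.4), np.float64(1.9)), (np.float64(0.3), np.float64(1.9)), (np.float64(0.1), np.float64(1.9)), (np.float64(0.0), np.float64(1.9)), (np.float64(-0.1), np.float64(1.9)), (np.float64(-0.3), np.float64(1.8)), (np.float64(-0.3), np.float64(1.9)), (np.float64(-0.5), np.float64(1.8)), (np.float64(-0.6), np.float64(1.8)), (np.float64(-0.7), np.float64(1.8))]
2 [(np.float64(-0.9), np.float64(1.7)), (np.float64(-0.9), np.float64(1.6)), (np.float64(-1.1), np.float64(1.6)), (np.float64(-1.1), np.float64(1.5)), (np.float64(-1.3), np.float64(1.5)), (np.float64(-1.3), np.float64(1.3)),
[... 2208 characters left out ...]
oat64(-0.1)), (np.float64(1.9), np.float64(0.0)), (np.float64(1.9), np.float64(0.1)), (np.float64(1.8), np.float64(0.3)), (np.float64(1.9), np.float64(0.3)), (np.float64(1.8), np.float64(0.5)), (np.float64(1.8), np.float64(0.6)), (np.float64(1.8), np.float64(0.7))]
8 [(np.float64(1.7), np.float64(0.9)), (np.float64(1.6), np.float64(0.9)), (np.float64(1.6), np.float64(1.1)), (np.float64(1.5), np.float64(1.1)), (np.float64(1.5), np.float64(1.3)), (np.float64(1.3), np.float64(1.3)), (np.float64(1.3), np.float64(1.4)), (np.float64(1.1), np.float64(1.5)), (np.float64(1.1), np.float64(1.6)), (np.float64(0.9), np.float64(1.7)), (np.float64(0.9), np.float64(1.7)), (np.float64(0.7), np.float64(1.7))]
```

step_arm:
  increments:
    - {"tx":0,"ty":0,"tz":-0.8,"ax":0,"ay":0,"az":0,"claw":-1}
    - {"tx":0,"ty":0,"tz":-0.7,"ax":0,"ay":0,"az":0,"claw":-1}
    - {"tx":0,"ty":0,"tz":0,"ax":0,"ay":0,"az":0,"claw":-1}

```text
time_s: 7.9
tcp_pos: [0.5178, -0.0701, 0.1424]
eef_rot: [180.0, 0.0, -63.0]
contact_force: [-2.0, 2.1, -1.1]
gripper_width: 0.0255
```

```bash
python3 chk.py
```

```text
p [ 0.5179 -0.0702  0.1424] ang -65.7 r 28.9 F [-1.43  2.5   0.98] radial -2.86 8.1
rim z 0.061983832243500014 94
```

The cup has sunk about 1.4 mm at roughly 1 N axial force. Starting the round.

step_arm:
  increments:
    - {"tx":1.7,"ty":0.9,"tz":0,"ax":0,"ay":0,"az":0,"claw":-1}
    - {"tx":1.6,"ty":0.9,"tz":0,"ax":0,"ay":0,"az":0,"claw":-1}
    - {"tx":1.6,"ty":1.1,"tz":0,"ax":0,"ay":0,"az":0,"claw":-1}
    - {"tx":1.5,"ty":1.1,"tz":0,"ax":0,"ay":0,"az":0,"claw":-1}
    - {"tx":1.5,"ty":1.3,"tz":0,"ax":0,"ay":0,"az":0,"claw":-1}
    - {"tx":1.3,"ty":1.3,"tz":0,"ax":0,"ay":0,"az":0,"claw":-1}
    - {"tx":1.3,"ty":1.4,"tz":0,"ax":0,"ay":0,"az":0,"claw":-1}
    - {"tx":1.1,"ty":1.5,"tz":0,"ax":0,"ay":0,"az":0,"claw":-1}
    - {"tx":1.1,"ty":1.6,"tz":0,"ax":0,"ay":0,"az":0,"claw":-1}
    - {"tx":0.9,"ty":1.7,"tz":0,"ax":0,"ay":0,"az":0,"claw":-1}
    - {"tx":0.9,"ty":1.7,"tz":0,"ax":0,"ay":0,"az":0,"claw":-1}
    - {"tx":0.7,"ty":1.7,"tz":0,"ax":0,"ay":0,"az":0,"claw":-1}

```text
time_s: 9.3
tcp_pos: [0.5332, -0.0539, 0.1425]
eef_rot: [180.0, -0.0, -63.0]
contact_force: [-2.6, -1.0, -0.6]
gripper_width: 0.0257
```

```bash
sed -i 's/range(4)/range(3)/' chk.py; python3 chk.py
```

```text
p [ 0.5333 -0.0538  0.1425] ang -20.0 r 29.1 F [-1.01  0.63  1.73] radial -1.16 9.45
rim z 0.061635691334797967 151
```

step_arm:
  increments:
    - {"tx":0.6,"ty":1.8,"tz":0,"ax":0,"ay":0,"az":0,"claw":-1}
    - {"tx":0.5,"ty":1.8,"tz":0,"ax":0,"ay":0,"az":0,"claw":-1}
    - {"tx":0.4,"ty":1.9,"tz":0,"ax":0,"ay":0,"az":0,"claw":-1}
    - {"tx":0.3,"ty":1.9,"tz":0,"ax":0,"ay":0,"az":0,"claw":-1}
    - {"tx":0.1,"ty":1.9,"tz":0,"ax":0,"ay":0,"az":0,"claw":-1}
    - {"tx":0,"ty":1.9,"tz":0,"ax":0,"ay":0,"az":0,"claw":-1}
    - {"tx":-0.1,"ty":1.9,"tz":0,"ax":0,"ay":0,"az":0,"claw":-1}
    - {"tx":-0.3,"ty":1.8,"tz":0,"ax":0,"ay":0,"az":0,"claw":-1}
    - {"tx":-0.3,"ty":1.9,"tz":0,"ax":0,"ay":0,"az":0,"claw":-1}
    - {"tx":-0.5,"ty":1.8,"tz":0,"ax":0,"ay":0,"az":0,"claw":-1}
    - {"tx":-0.6,"ty":1.8,"tz":0,"ax":0,"ay":0,"az":0,"claw":-1}
    - {"tx":-0.7,"ty":1.8,"tz":0,"ax":0,"ay":0,"az":0,"claw":-1}

```text
time_s: 10.65
tcp_pos: [0.5326, -0.0317, 0.1425]
eef_rot: [-180.0, -0.0, -63.0]
contact_force: [-0.4, -1.1, -1.3]
gripper_width: 0.0254
```

```bash
python3 chk.py
```

```text
p [ 0.5325 -0.0315  0.1425] ang 24.8 r 29.3 F [-0.99 -0.99  2.32] radial -1.31 10.8
rim z 0.06097297354197491 90
```

step_arm:
  increments:
    - {"tx":-1.0,"ty":1.7,"tz":0,"ax":0,"ay":0,"az":0,"claw":-1}
    - {"tx":-1.0,"ty":1.6,"tz":0,"ax":0,"ay":0,"az":0,"claw":-1}
    - {"tx":-1.1,"ty":1.5,"tz":0,"ax":0,"ay":0,"az":0,"claw":-1}
    - {"tx":-1.1,"ty":1.5,"tz":0,"ax":0,"ay":0,"az":0,"claw":-1}
    - {"tx":-1.3,"ty":1.5,"tz":0,"ax":0,"ay":0,"az":0,"claw":-1}
    - {"tx":-1.3,"ty":1.3,"tz":0,"ax":0,"ay":0,"az":0,"claw":-1}
    - {"tx":-1.4,"ty":1.3,"tz":0,"ax":0,"ay":0,"az":0,"claw":-1}
    - {"tx":-1.5,"ty":1.1,"tz":0,"ax":0,"ay":0,"az":0,"claw":-1}
    - {"tx":-1.6,"ty":1.1,"tz":0,"ax":0,"ay":0,"az":0,"claw":-1}
    - {"tx":-1.7,"ty":0.9,"tz":0,"ax":0,"ay":0,"az":0,"claw":-1}
    - {"tx":-1.7,"ty":0.8,"tz":0,"ax":0,"ay":0,"az":0,"claw":-1}
    - {"tx":-1.7,"ty":0.6,"tz":0,"ax":0,"ay":0,"az":0,"claw":-1}

```text
time_s: 12.0
tcp_pos: [0.5161, -0.0167, 0.1425]
eef_rot: [-180.0, 0.0, -63.0]
contact_force: [1.4, -1.9, -0.5]
gripper_width: 0.0253
```

```bash
python3 chk.py
```

```text
p [ 0.5159 -0.0168  0.1425] ang 69.8 r 28.8 F [-0.08 -1.36  1.76] radial -1.31 12.15
rim z 0.06225742862024802 51
```

step_arm:
  increments:
    - {"tx":-1.8,"ty":0.7,"tz":0,"ax":0,"ay":0,"az":0,"claw":-1}
    - {"tx":-1.8,"ty":0.6,"tz":0,"ax":0,"ay":0,"az":0,"claw":-1}
    - {"tx":-1.9,"ty":0.4,"tz":0,"ax":0,"ay":0,"az":0,"claw":-1}
    - {"tx":-1.9,"ty":0.3,"tz":0,"ax":0,"ay":0,"az":0,"claw":-1}
    - {"tx":-1.9,"ty":0.1,"tz":0,"ax":0,"ay":0,"az":0,"claw":-1}
    - {"tx":-1.9,"ty":0,"tz":0,"ax":0,"ay":0,"az":0,"claw":-1}
    - {"tx":-1.9,"ty":-0.1,"tz":0,"ax":0,"ay":0,"az":0,"claw":-1}
    - {"tx":-1.8,"ty":-0.3,"tz":0,"ax":0,"ay":0,"az":0,"claw":-1}
    - {"tx":-1.9,"ty":-0.3,"tz":0,"ax":0,"ay":0,"az":0,"claw":-1}
    - {"tx":-1.8,"ty":-0.5,"tz":0,"ax":0,"ay":0,"az":0,"claw":-1}
    - {"tx":-1.8,"ty":-0.6,"tz":0,"ax":0,"ay":0,"az":0,"claw":-1}
    - {"tx":-1.8,"ty":-0.7,"tz":0,"ax":0,"ay":0,"az":0,"claw":-1}

```text
time_s: 13.35
tcp_pos: [0.494, -0.0172, 0.1425]
eef_rot: [-180.0, -0.0, -63.0]
contact_force: [2.3, -1.0, 0.2]
gripper_width: 0.0257
```

```bash
python3 chk.py
```

```text
p [ 0.4936 -0.0174  0.1425] ang 115.0 r 29.1 F [ 1.48 -1.67  1.72] radial -2.13 13.5
rim z 0.06240246286059899 50
```

step_arm:
  increments:
    - {"tx":-1.7,"ty":-0.9,"tz":0,"ax":0,"ay":0,"az":0,"claw":-1}
    - {"tx":-1.6,"ty":-0.9,"tz":0,"ax":0,"ay":0,"az":0,"claw":-1}
    - {"tx":-1.6,"ty":-1.1,"tz":0,"ax":0,"ay":0,"az":0,"claw":-1}
    - {"tx":-1.5,"ty":-1.1,"tz":0,"ax":0,"ay":0,"az":0,"claw":-1}
    - {"tx":-1.5,"ty":-1.3,"tz":0,"ax":0,"ay":0,"az":0,"claw":-1}
    - {"tx":-1.3,"ty":-1.3,"tz":0,"ax":0,"ay":0,"az":0,"claw":-1}
    - {"tx":-1.3,"ty":-1.4,"tz":0,"ax":0,"ay":0,"az":0,"claw":-1}
    - {"tx":-1.1,"ty":-1.5,"tz":0,"ax":0,"ay":0,"az":0,"claw":-1}
    - {"tx":-1.1,"ty":-1.6,"tz":0,"ax":0,"ay":0,"az":0,"claw":-1}
    - {"tx":-0.9,"ty":-1.7,"tz":0,"ax":0,"ay":0,"az":0,"claw":-1}
    - {"tx":-0.9,"ty":-1.7,"tz":0,"ax":0,"ay":0,"az":0,"claw":-1}
    - {"tx":-0.7,"ty":-1.7,"tz":0,"ax":0,"ay":0,"az":0,"claw":-1}

```text
time_s: 14.7
tcp_pos: [0.4786, -0.0336, 0.1424]
eef_rot: [180.0, 0.0, -63.0]
contact_force: [1.5, 1.1, 0.4]
gripper_width: 0.0261
```

```bash
python3 chk.py
```

```text
p [ 0.4785 -0.0337  0.1424] ang 159.9 r 29.3 F [ 1.87 -0.35  1.77] radial -1.88 14.85
rim z nan 0
  return _methods._mean(a, axis=axis, dtype=dtype,
  ret = ret.dtype.type(ret / rcount)
```

step_arm:
  increments:
    - {"tx":-0.6,"ty":-1.8,"tz":0,"ax":0,"ay":0,"az":0,"claw":-1}
    - {"tx":-0.4,"ty":-1.8,"tz":0,"ax":0,"ay":0,"az":0,"claw":-1}
    - {"tx":-0.3,"ty":-1.9,"tz":0,"ax":0,"ay":0,"az":0,"claw":-1}
    - {"tx":-0.2,"ty":-1.9,"tz":0,"ax":0,"ay":0,"az":0,"claw":-1}
    - {"tx":-0.1,"ty":-1.9,"tz":0,"ax":0,"ay":0,"az":0,"claw":-1}
    - {"tx":0,"ty":-1.9,"tz":0,"ax":0,"ay":0,"az":0,"claw":-1}
    - {"tx":0.1,"ty":-1.9,"tz":0,"ax":0,"ay":0,"az":0,"claw":-1}
    - {"tx":0.3,"ty":-1.8,"tz":0,"ax":0,"ay":0,"az":0,"claw":-1}
    - {"tx":0.3,"ty":-1.9,"tz":0,"ax":0,"ay":0,"az":0,"claw":-1}
    - {"tx":0.5,"ty":-1.8,"tz":0,"ax":0,"ay":0,"az":0,"claw":-1}
    - {"tx":0.6,"ty":-1.8,"tz":0,"ax":0,"ay":0,"az":0,"claw":-1}
    - {"tx":0.7,"ty":-1.8,"tz":0,"ax":0,"ay":0,"az":0,"claw":-1}

```text
time_s: 16.05
tcp_pos: [0.4795, -0.0558, 0.1424]
eef_rot: [180.0, 0.0, -63.0]
contact_force: [0.9, 2.1, -0.2]
gripper_width: 0.0255
```

```bash
python3 -W ignore chk.py
```

```text
p [ 0.4796 -0.0559  0.1424] ang -155.2 r 29.0 F [1.38 0.98 1.18] radial -1.67 16.2
rim z nan 0
```

step_arm:
  increments:
    - {"tx":0.8,"ty":-1.7,"tz":0,"ax":0,"ay":0,"az":0,"claw":-1}
    - {"tx":0.9,"ty":-1.7,"tz":0,"ax":0,"ay":0,"az":0,"claw":-1}
    - {"tx":1.1,"ty":-1.6,"tz":0,"ax":0,"ay":0,"az":0,"claw":-1}
    - {"tx":1.1,"ty":-1.5,"tz":0,"ax":0,"ay":0,"az":0,"claw":-1}
    - {"tx":1.3,"ty":-1.5,"tz":0,"ax":0,"ay":0,"az":0,"claw":-1}
    - {"tx":1.3,"ty":-1.4,"tz":0,"ax":0,"ay":0,"az":0,"claw":-1}
    - {"tx":1.4,"ty":-1.3,"tz":0,"ax":0,"ay":0,"az":0,"claw":-1}
    - {"tx":1.5,"ty":-1.1,"tz":0,"ax":0,"ay":0,"az":0,"claw":-1}
    - {"tx":1.6,"ty":-1.1,"tz":0,"ax":0,"ay":0,"az":0,"claw":-1}
    - {"tx":1.7,"ty":-0.9,"tz":0,"ax":0,"ay":0,"az":0,"claw":-1}
    - {"tx":1.7,"ty":-0.9,"tz":0,"ax":0,"ay":0,"az":0,"claw":-1}
    - {"tx":1.7,"ty":-0.7,"tz":0,"ax":0,"ay":0,"az":0,"claw":-1}

```text
time_s: 17.4
tcp_pos: [0.4957, -0.0712, 0.1424]
eef_rot: [180.0, 0.0, -63.0]
contact_force: [-0.8, 1.1, -0.2]
gripper_width: 0.0256
```

```bash
python3 -W ignore chk.py
```

```text
p [ 0.4959 -0.0712  0.1424] ang -110.1 r 29.2 F [0.17 1.14 1.7 ] radial -1.13 17.55
rim z 0.061310222065232685 47
```

step_arm:
  increments:
    - {"tx":1.8,"ty":-0.6,"tz":0,"ax":0,"ay":0,"az":0,"claw":-1}
    - {"tx":1.8,"ty":-0.5,"tz":0,"ax":0,"ay":0,"az":0,"claw":-1}
    - {"tx":1.9,"ty":-0.4,"tz":0,"ax":0,"ay":0,"az":0,"claw":-1}
    - {"tx":1.9,"ty":-0.3,"tz":0,"ax":0,"ay":0,"az":0,"claw":-1}
    - {"tx":1.9,"ty":-0.1,"tz":0,"ax":0,"ay":0,"az":0,"claw":-1}
    - {"tx":1.9,"ty":0,"tz":0,"ax":0,"ay":0,"az":0,"claw":-1}
    - {"tx":1.9,"ty":0.1,"tz":0,"ax":0,"ay":0,"az":0,"claw":-1}
    - {"tx":1.8,"ty":0.3,"tz":0,"ax":0,"ay":0,"az":0,"claw":-1}
    - {"tx":1.9,"ty":0.3,"tz":0,"ax":0,"ay":0,"az":0,"claw":-1}
    - {"tx":1.8,"ty":0.5,"tz":0,"ax":0,"ay":0,"az":0,"claw":-1}
    - {"tx":1.8,"ty":0.6,"tz":0,"ax":0,"ay":0,"az":0,"claw":-1}
    - {"tx":1.8,"ty":0.7,"tz":0,"ax":0,"ay":0,"az":0,"claw":-1}

```text
time_s: 18.75
tcp_pos: [0.5179, -0.0705, 0.1424]
eef_rot: [180.0, 0.0, -63.0]
contact_force: [-1.8, 0.0, -0.8]
gripper_width: 0.0256
```

step_arm:
  increments:
    - {"tx":1.7,"ty":0.9,"tz":0,"ax":0,"ay":0,"az":0,"claw":-1}
    - {"tx":1.6,"ty":0.9,"tz":0,"ax":0,"ay":0,"az":0,"claw":-1}
    - {"tx":1.6,"ty":1.1,"tz":0,"ax":0,"ay":0,"az":0,"claw":-1}
    - {"tx":1.5,"ty":1.1,"tz":0,"ax":0,"ay":0,"az":0,"claw":-1}
    - {"tx":1.5,"ty":1.3,"tz":0,"ax":0,"ay":0,"az":0,"claw":-1}
    - {"tx":1.3,"ty":1.3,"tz":0,"ax":0,"ay":0,"az":0,"claw":-1}

```text
time_s: 19.35
tcp_pos: [0.5272, -0.0638, 0.1424]
eef_rot: [180.0, -0.0, -63.0]
contact_force: [-2.1, -0.2, 0.2]
gripper_width: 0.0254
```

```bash
python3 -W ignore chk.py
```

```text
p [ 0.5275 -0.0637  0.1425] ang -42.7 r 29.3 F [-0.55  0.74  1.79] radial -0.91 19.5
rim z 0.061508419671473455 124
```

The round is complete and went 23° past the tab, with contact at every check. Now retreating and returning to the stand.

step_arm:
  increments:
    - {"tx":-5,"ty":5,"tz":0,"ax":0,"ay":0,"az":0,"claw":-1}
    - {"tx":-10,"ty":9,"tz":0,"ax":0,"ay":0,"az":0,"claw":-1}
    - {"tx":0,"ty":0,"tz":20,"ax":0,"ay":0,"az":0,"claw":-1}
    - {"tx":0,"ty":0,"tz":30,"ax":0,"ay":0,"az":0,"claw":-1}
    - {"tx":0,"ty":0,"tz":35,"ax":0,"ay":0,"az":0,"claw":-1}
    - {"tx":0,"ty":10,"tz":22.5,"ax":0,"ay":0,"az":0,"claw":-1}
    - {"tx":0,"ty":30,"tz":0,"ax":0,"ay":0,"az":0,"claw":-1}
    - {"tx":-2.5,"ty":40,"tz":0,"ax":0,"ay":0,"az":0,"claw":-1}
    - {"tx":-3,"ty":40,"tz":0,"ax":0,"ay":0,"az":0,"claw":-1}
    - {"tx":-3,"ty":40,"tz":0,"ax":0,"ay":0,"az":0,"claw":-1}
    - {"tx":-3,"ty":40,"tz":0,"ax":0,"ay":0,"az":0,"claw":-1}
    - {"tx":-3,"ty":40,"tz":0,"ax":0,"ay":0,"az":0,"claw":-1}

```text
time_s: 20.7
tcp_pos: [0.4963, 0.192, 0.2502]
eef_rot: [-180.0, 0.0, -63.0]
contact_force: [0.8, -1.0, -1.8]
gripper_width: 0.0253
```

step_arm:
  increments:
    - {"tx":0,"ty":40,"tz":0,"ax":0,"ay":0,"az":0,"claw":-1}
    - {"tx":0,"ty":40,"tz":0,"ax":0,"ay":0,"az":0,"claw":-1}
    - {"tx":0,"ty":35,"tz":0,"ax":0,"ay":0,"az":0,"claw":-1}
    - {"tx":0,"ty":15,"tz":0,"ax":0,"ay":0,"az":0,"claw":-1}
    - {"tx":0,"ty":0,"tz":0,"ax":0,"ay":0,"az":0,"claw":-1}
    - {"tx":0,"ty":0,"tz":0,"ax":0,"ay":0,"az":0,"claw":-1}

```text
time_s: 21.3
tcp_pos: [0.4969, 0.3199, 0.2497]
eef_rot: [180.0, -0.0, -63.0]
contact_force: [-0.5, -1.0, -1.8]
gripper_width: 0.0257
```

```bash
python3 - <<'E'
from h import *
c=cap('wrist','w3'); print(r.get_state()['tcp_pos'])
P=wcloud(c); z=P[...,2]; q=P[(c['depth']>0)&(np.hypot(P[...,0]-.498,P[...,1]-.321)<.09)&(z>.2-.006)&(z<.23)]; print('collar?',len(q),rect(q) if len(q) else '',np.median(q[:,2]) if len(q) else '')
E
```

```text
[0.49711819 0.31944767 0.2499705 ]
collar? 2692 [500.7, 312.2, 55.8, 38.2, 26.3] 0.2110010954971156
```

View pics/w3.png

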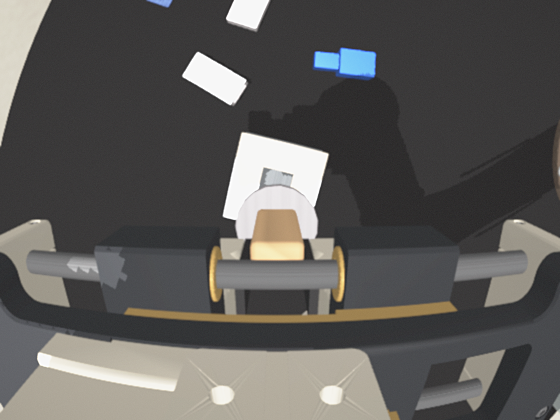

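The view shows the collar at (277,215), just off the opening at (277,180), with the handle straight in the jaws. Lowering it in.

step_arm:
  increments:
    - {"tx":1,"ty":1.5,"tz":-30,"ax":0,"ay":0,"az":0,"claw":-1}
    - {"tx":0,"ty":0,"tz":-30,"ax":0,"ay":0,"az":0,"claw":-1}
    - {"tx":0,"ty":0,"tz":-30,"ax":0,"ay":0,"az":0,"claw":-1}
    - {"tx":0,"ty":0,"tz":-20,"ax":0,"ay":0,"az":0,"claw":-1}
    - {"tx":0,"ty":0,"tz":-15,"ax":0,"ay":0,"az":0,"claw":-1}
    - {"tx":0,"ty":0,"tz":-12,"ax":0,"ay":0,"az":0,"claw":-1}
    - {"tx":0,"ty":0,"tz":-8,"ax":0,"ay":0,"az":0,"claw":-1}
    - {"tx":0,"ty":0,"tz":-3,"ax":0,"ay":0,"az":0,"claw":-1}
    - {"tx":0,"ty":0,"tz":-0.5,"ax":0,"ay":0,"az":0,"claw":-1}
    - {"tx":0,"ty":0,"tz":0,"ax":0,"ay":0,"az":0,"claw":-1}
    - {"tx":0,"ty":0,"tz":0,"ax":0,"ay":0,"az":0,"claw":-1}

```text
time_s: 22.45
tcp_pos: [0.4989, 0.3219, 0.1021]
eef_rot: [-179.9, 0.0, -63.0]
contact_force: [-0.7, -0.0, -2.3]
gripper_width: 0.0254
```

step_arm:
  increments:
    - {"tx":0,"ty":0,"tz":-1,"ax":0,"ay":0,"az":0,"claw":-1}
    - {"tx":0,"ty":0,"tz":-0.5,"ax":0,"ay":0,"az":0,"claw":-1}
    - {"tx":0,"ty":0,"tz":0,"ax":0,"ay":0,"az":0,"claw":-1}
    - {"tx":0,"ty":0,"tz":0,"ax":0,"ay":0,"az":0,"claw":-0.3}
    - {"tx":0,"ty":0,"tz":0,"ax":0,"ay":0,"az":0,"claw":0.2}
    - {"tx":0,"ty":0,"tz":0,"ax":0,"ay":0,"az":0,"claw":1}
    - {"tx":0,"ty":0,"tz":0,"ax":0,"ay":0,"az":0,"claw":1}
    - {"tx":0,"ty":0,"tz":0,"ax":0,"ay":0,"az":0,"claw":1}
    - {"tx":0,"ty":0,"tz":0,"ax":0,"ay":0,"az":0,"claw":1}
    - {"tx":0,"ty":0,"tz":0,"ax":0,"ay":0,"az":0,"claw":1}

```text
time_s: 23.45
tcp_pos: [0.4986, 0.3216, 0.0999]
eef_rot: [-180.0, -0.0, -63.0]
contact_force: [1.0, -0.2, -0.1]
gripper_width: 0.073
```

step_arm:
  increments:
    - {"tx":0,"ty":0,"tz":15,"ax":0,"ay":0,"az":0,"claw":1}
    - {"tx":0,"ty":0,"tz":30,"ax":0,"ay":0,"az":0,"claw":1}
    - {"tx":0,"ty":0,"tz":45,"ax":0,"ay":0,"az":0,"claw":1}
    - {"tx":0,"ty":0,"tz":45,"ax":0,"ay":0,"az":0,"claw":1}
    - {"tx":0,"ty":0,"tz":45,"ax":0,"ay":0,"az":0,"claw":1}
    - {"tx":0,"ty":0,"tz":0,"ax":0,"ay":0,"az":0,"claw":1}
    - {"tx":0,"ty":0,"tz":0,"ax":0,"ay":0,"az":0,"claw":1}

```text
time_s: 24.15
tcp_pos: [0.4988, 0.322, 0.2812]
eef_rot: [-179.9, 0.1, -63.0]
contact_force: [0.1, 0.2, -0.6]
gripper_width: 0.0874
```

```bash
python3 - <<'E'
from h import *
from seg import seg
c=cap('wrist','w4'); P=wcloud(c); z=P[...,2]; g=c['depth']>0
near=np.hypot(P[...,0]-.498,P[...,1]-.321)<.09
for n,lo,hi in (('handle',.115,.14),('plate',.048,.057),('collar',.0585,.067)):
    q=P[g&near&(z>lo)&(z<hi)]; print(n,len(q),rect(q),np.median(q[:,2]))
P2=z.copy()
hsv=cv2.cvtColor(c['image'],cv2.COLOR_BGR2HSV)
m=(g&(z>.010)&(z<.045)&(hsv[...,2]>120)&(hsv[...,1]<60)).astype(np.uint8)
n,l,s,ce=cv2.connectedComponentsWithStats(m)
for i in range(1,n):
    if s[i,4]>150:
        q=P[l==i]; t=q[q[:,2]>np.percentile(q[:,2],90)-.006]; print(ce[i].round(),s[i,4],'all',rect(q),'top',rect(t),np.median(t[:,2]).round(4))
E
```

```text
handle 661 [498.4, 321.7, 24.7, 26.0, 26.4] 0.12727929418252487
plate 4688 [498.2, 322.3, 101.0, 101.3, 12.8] 0.05360872978173788
collar 877 [500.2, 319.8, 54.9, 49.4, 27.3] 0.06157272129519573
[253.  15.] 968 all [629.2, 136.6, 41.0, 54.1, 6.2] top [629.1, 136.6, 41.1, 54.0, 6.6] 0.0154
[221.  80.] 1378 all [621.1, 241.3, 34.7, 70.9, 84.5] top [621.1, 241.3, 34.7, 70.9, 84.5] 0.0295
[319. 306.] 451 all [347.6, 474.7, 67.8, 26.2, 35.0] top [346.3, 468.5, 56.8, 14.4, 26.8] 0.039
```

The scraper hangs in place: handle at (498.4, 321.7) against a stand centre of (498.2, 322.3), with the collar on the plate. Next is the tube (offcut4) at (621.1, 241.3), yaw −5.5.

step_arm:
  increments:
    - {"tx":17.5,"ty":-11.5,"tz":0,"ax":0,"ay":0,"az":8.2,"claw":1}
    - {"tx":17.5,"ty":-11.5,"tz":0,"ax":0,"ay":0,"az":8.2,"claw":1}
    - {"tx":17.5,"ty":-11.5,"tz":-20,"ax":0,"ay":0,"az":8.2,"claw":1}
    - {"tx":17.5,"ty":-11.5,"tz":-30,"ax":0,"ay":0,"az":8.2,"claw":1}
    - {"tx":17.5,"ty":-11.5,"tz":-40,"ax":0,"ay":0,"az":8.2,"claw":1}
    - {"tx":17.5,"ty":-11.5,"tz":-40,"ax":0,"ay":0,"az":8.2,"claw":1}
    - {"tx":17.3,"ty":-11.7,"tz":-40,"ax":0,"ay":0,"az":8.3,"claw":1}
    - {"tx":0,"ty":0,"tz":-40,"ax":0,"ay":0,"az":0,"claw":1}
    - {"tx":0,"ty":0,"tz":-27,"ax":0,"ay":0,"az":0,"claw":1}
    - {"tx":0,"ty":0,"tz":-15,"ax":0,"ay":0,"az":0,"claw":1}
    - {"tx":0,"ty":0,"tz":-5,"ax":0,"ay":0,"az":0,"claw":1}
    - {"tx":0,"ty":0,"tz":0,"ax":0,"ay":0,"az":0,"claw":-1}
  newtons: 35

```text
time_s: 25.4
tcp_pos: [0.6207, 0.2409, 0.0226]
eef_rot: [180.0, 0.0, -5.5]
contact_force: [0.7, 0.1, 0.2]
gripper_width: 0.0838
```

step_arm:
  increments:
    - {"tx":0,"ty":0,"tz":0,"ax":0,"ay":0,"az":0,"claw":-1}
    - {"tx":0,"ty":0,"tz":0,"ax":0,"ay":0,"az":0,"claw":-1}
    - {"tx":0,"ty":0,"tz":0,"ax":0,"ay":0,"az":0,"claw":-1}
    - {"tx":0,"ty":0,"tz":0,"ax":0,"ay":0,"az":0,"claw":-1}
    - {"tx":0,"ty":0,"tz":0,"ax":0,"ay":0,"az":0,"claw":-1}
    - {"tx":0,"ty":0,"tz":0,"ax":0,"ay":0,"az":0,"claw":-1}
    - {"tx":0,"ty":0,"tz":0,"ax":0,"ay":0,"az":0,"claw":-1}
    - {"tx":0,"ty":0,"tz":0,"ax":0,"ay":0,"az":0,"claw":-1}
    - {"tx":0,"ty":0,"tz":10,"ax":0,"ay":0,"az":0,"claw":-1}
    - {"tx":0,"ty":0,"tz":30,"ax":0,"ay":0,"az":0,"claw":-1}

```text
time_s: 26.4
tcp_pos: [0.619, 0.2397, 0.0608]
eef_rot: [179.8, 0.3, -5.6]
contact_force: [0.4, -0.3, -0.5]
gripper_width: 0.0053
```

The jaws shut on nothing, so the tube may have been the piece knocked aside. Raising to look.

step_arm:
  increments:
    - {"tx":-20,"ty":0,"tz":45,"ax":0,"ay":0,"az":0,"claw":1}
    - {"tx":-20,"ty":0,"tz":45,"ax":0,"ay":0,"az":0,"claw":1}
    - {"tx":-20,"ty":0,"tz":45,"ax":0,"ay":0,"az":0,"claw":1}
    - {"tx":-20,"ty":0,"tz":45,"ax":0,"ay":0,"az":0,"claw":1}
    - {"tx":0,"ty":0,"tz":0,"ax":0,"ay":0,"az":0,"claw":1}
    - {"tx":0,"ty":0,"tz":0,"ax":0,"ay":0,"az":0,"claw":1}

```text
time_s: 27.0
tcp_pos: [0.541, 0.2414, 0.2457]
eef_rot: [-179.8, -0.2, -5.5]
contact_force: [-0.7, -0.6, -0.8]
gripper_width: 0.0475
```

```bash
cat > off.py <<'E'
from h import *
def run(save):
    c=cap('wrist',save); P=wcloud(c); z=P[...,2]; g=c['depth']>0
    hsv=cv2.cvtColor(c['image'],cv2.COLOR_BGR2HSV)
    m=(g&(z>.008)&(z<.06)&(hsv[...,1]<70)&(hsv[...,2]>90)&(P[...,0]>.45)&(P[...,1]>-.36)).astype(np.uint8)
    n,l,s,ce=cv2.connectedComponentsWithStats(m)
    for i in range(1,n):
        if s[i,4]>100:
            q=P[l==i]; t=q[q[:,2]>np.percentile(q[:,2],90)-.006]; x,y,w,h,a=rect(t)
            if w<h: a+=90
            print(ce[i].round(),s[i,4],'top',x,y,round(max(w,h)),round(min(w,h)),'yaw',round((a+90)%180-90,1),'z',np.median(t[:,2]).round(4))
import sys; run(sys.argv[1]); print(r.get_state()['tcp_pos'])
E
python3 off.py w5
```

```text
[455.  66.] 1226 top 677.6 -10.8 76 29 yaw 21.2 z 0.0245
[507.  83.] 970 top 648.8 -106.4 44 34 yaw 7.1 z 0.0276
[358. 102.] 1605 top 630.1 130.6 66 40 yaw -84.6 z 0.0155
[290. 133.] 1684 top 596.7 220.0 70 35 yaw -7.3 z 0.0296
[466. 182.] 2340 top 520.9 -21.4 102 40 yaw -19.6 z 0.052
[495. 195.] 1475 top 498.8 -61.6 70 36 yaw -22.3 z 0.0541
[220. 213.] 3784 top 498.0 322.3 101 101 yaw 13.1 z 0.0536
[0.5406301  0.24094469 0.24379684]
```

View pics/w5.png

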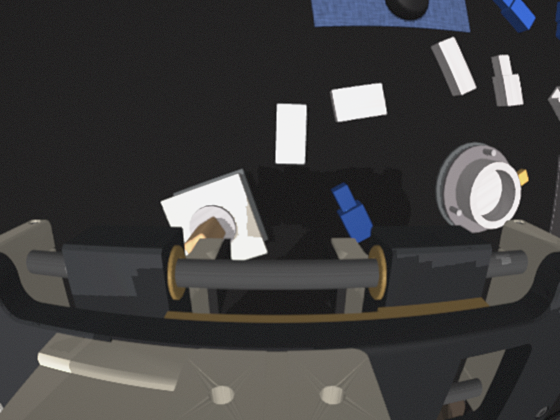

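The tube has shifted to (596.7, 220.0), yaw −7.3, at pixel (290,133); the other pieces are unmoved. Going again with partly open jaws, because the plate offcut lies close by.

step_arm:
  increments:
    - {"tx":28,"ty":-10.5,"tz":-45,"ax":0,"ay":0,"az":-1.8,"claw":0.4}
    - {"tx":28,"ty":-10.5,"tz":-45,"ax":0,"ay":0,"az":0,"claw":0.4}
    - {"tx":0,"ty":0,"tz":-45,"ax":0,"ay":0,"az":0,"claw":0.4}
    - {"tx":0,"ty":0,"tz":-25,"ax":0,"ay":0,"az":0,"claw":0.4}
    - {"tx":0,"ty":0,"tz":0,"ax":0,"ay":0,"az":0,"claw":0.4}

```text
time_s: 27.55
tcp_pos: [0.5897, 0.2189, 0.0835]
eef_rot: [179.6, 0.5, -7.4]
contact_force: [0.3, -0.8, -0.1]
gripper_width: 0.0613
```

```bash
python3 off.py w6 | grep -v z.0.05; python3 -c "
from h import *; print(r.get_state()['gripper_width'])"
```

```text
[520.  84.] 2664 top 677.9 -11.4 76 32 yaw 22.9 z 0.0245
[382. 147.] 4221 top 630.2 130.7 66 41 yaw -84.0 z 0.0156
[273. 206.] 4559 top 596.7 220.6 71 34 yaw -6.7 z 0.0296
[544. 216.] 981 top 554.4 -35.6 26 14 yaw -80.3 z 0.0445
[0.59148438 0.22001349 0.08672698]
0.06147439508545148
```

step_arm:
  increments:
    - {"tx":5,"ty":0.5,"tz":-30,"ax":0,"ay":0,"az":0,"claw":0.4}
    - {"tx":0,"ty":0,"tz":-22,"ax":0,"ay":0,"az":0,"claw":0.4}
    - {"tx":0,"ty":0,"tz":-11,"ax":0,"ay":0,"az":0,"claw":0.4}
    - {"tx":0,"ty":0,"tz":0,"ax":0,"ay":0,"az":0,"claw":-1}
    - {"tx":0,"ty":0,"tz":0,"ax":0,"ay":0,"az":0,"claw":-1}
    - {"tx":0,"ty":0,"tz":0,"ax":0,"ay":0,"az":0,"claw":-1}
    - {"tx":0,"ty":0,"tz":0,"ax":0,"ay":0,"az":0,"claw":-1}
    - {"tx":0,"ty":0,"tz":0,"ax":0,"ay":0,"az":0,"claw":-1}
    - {"tx":0,"ty":0,"tz":0,"ax":0,"ay":0,"az":0,"claw":-1}
    - {"tx":0,"ty":0,"tz":10,"ax":0,"ay":0,"az":0,"claw":-1}
    - {"tx":0,"ty":0,"tz":40,"ax":0,"ay":0,"az":0,"claw":-1}

```text
time_s: 28.7
tcp_pos: [0.5951, 0.2204, 0.0736]
eef_rot: [179.7, 0.4, -7.4]
contact_force: [0.9, 0.1, -0.9]
gripper_width: 0.0035
```

step_arm:
  increments:
    - {"tx":-20,"ty":0,"tz":45,"ax":0,"ay":0,"az":0,"claw":0.4}
    - {"tx":-20,"ty":0,"tz":45,"ax":0,"ay":0,"az":0,"claw":0.4}
    - {"tx":0,"ty":0,"tz":0,"ax":0,"ay":0,"az":0,"claw":0.4}
    - {"tx":0,"ty":0,"tz":0,"ax":0,"ay":0,"az":0,"claw":0.4}

```text
time_s: 29.1
tcp_pos: [0.5581, 0.2226, 0.1694]
eef_rot: [-179.8, -0.2, -7.3]
contact_force: [0.2, -0.4, -0.7]
gripper_width: 0.0298
```

```bash
python3 off.py w7 | grep -v z.0.05
```

```text
[471.  64.] 1771 top 677.5 -11.1 75 30 yaw 22.2 z 0.0245
[531.  83.] 1307 top 648.7 -106.0 45 34 yaw 7.6 z 0.0275
[357. 111.] 2448 top 630.0 130.6 66 40 yaw -84.3 z 0.0156
[274. 155.] 2629 top 596.3 220.5 70 34 yaw -6.9 z 0.0296
[0.5575817  0.22209688 0.1676096 ]
```

View pics/w7.png

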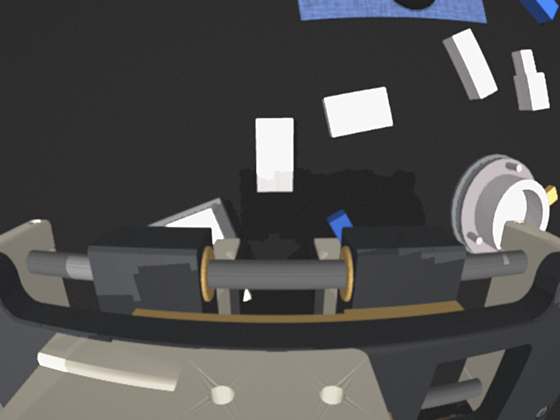

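The tube is unmoved, so the jaws evidently had not built up grip before I lifted. Retrying with more closing time and a width check before the lift.

step_arm:
  increments:
    - {"tx":19,"ty":-1,"tz":-36,"ax":0,"ay":0,"az":0,"claw":0.4}
    - {"tx":19.5,"ty":-0.8,"tz":-36,"ax":0,"ay":0,"az":0,"claw":0.4}
    - {"tx":0,"ty":0,"tz":0,"ax":0,"ay":0,"az":0,"claw":0.4}
    - {"tx":0,"ty":0,"tz":0,"ax":0,"ay":0,"az":0,"claw":0.4}
    - {"tx":0,"ty":0,"tz":-36,"ax":0,"ay":0,"az":0,"claw":0.4}
    - {"tx":0,"ty":0,"tz":-24,"ax":0,"ay":0,"az":0,"claw":0.4}
    - {"tx":0,"ty":0,"tz":-12,"ax":0,"ay":0,"az":0,"claw":0.4}
    - {"tx":0,"ty":0,"tz":0,"ax":0,"ay":0,"az":0,"claw":-1}
    - {"tx":0,"ty":0,"tz":0,"ax":0,"ay":0,"az":0,"claw":-1}
    - {"tx":0,"ty":0,"tz":0,"ax":0,"ay":0,"az":0,"claw":-1}
    - {"tx":0,"ty":0,"tz":0,"ax":0,"ay":0,"az":0,"claw":-1}
  newtons: 50

```text
time_s: 30.25
tcp_pos: [0.597, 0.2207, 0.0242]
eef_rot: [-179.9, -0.1, -7.3]
contact_force: [0.5, 0.2, 0.7]
gripper_width: 0.0351
```

step_arm:
  increments:
    - {"tx":0,"ty":0,"tz":0,"ax":0,"ay":0,"az":0,"claw":-1}
    - {"tx":0,"ty":0,"tz":0,"ax":0,"ay":0,"az":0,"claw":-1}
    - {"tx":0,"ty":0,"tz":0,"ax":0,"ay":0,"az":0,"claw":-1}

```text
time_s: 30.55
tcp_pos: [0.5963, 0.2202, 0.0229]
eef_rot: [-180.0, -0.0, -7.3]
contact_force: [0.9, -0.3, -0.1]
gripper_width: 0.0106
```

step_arm:
  increments:
    - {"tx":0,"ty":0,"tz":0,"ax":0,"ay":0,"az":0,"claw":-1}
    - {"tx":0,"ty":0,"tz":0,"ax":0,"ay":0,"az":0,"claw":-1}
    - {"tx":0,"ty":0,"tz":0,"ax":0,"ay":0,"az":0,"claw":-1}

```text
time_s: 30.85
tcp_pos: [0.5962, 0.2202, 0.0226]
eef_rot: [180.0, 0.0, -7.3]
contact_force: [-1.2, 0.7, 0.0]
gripper_width: 0.0005
```

```bash
python3 - <<'E'
from h import *
w=cap('wrist'); s=cap('scene'); t=cap('top')
a=cv2.resize(s['image'][150:270,300:420],(400,400),interpolation=cv2.INTER_CUBIC)
u,v=map(int,proj(t,[.6,.22,.02])); b=cv2.resize(t['image'][v-40:v+40,u-40:u+40],(400,400),interpolation=cv2.INTER_CUBIC)
cv2.imwrite('pics/dbg.png',np.vstack([np.hstack([a,b]),cv2.resize(w['image'][60:340],(800,400))])[:800,:][:, :]); 
im=cv2.imread('pics/dbg.png'); cv2.imwrite('pics/dbg.png',cv2.resize(im,(600,600)))
print(proj(s,[.597,.22,.02]))
E
```

```text
(np.float64(354.7974186481224), np.float64(214.09567111584852))
```

View pics/dbg.png

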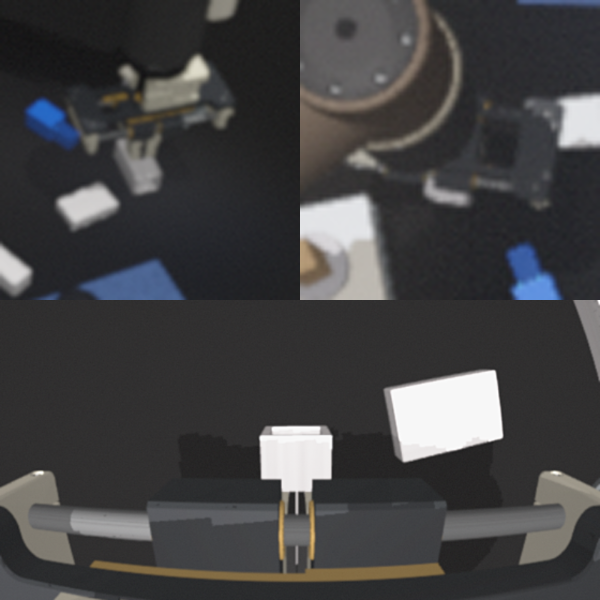

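The pictures show the closed fingers sunk into the tube's top without shifting it, so they appear to have squeezed through its thin walls. I'll open up and close gently with a low grip force, by width.

step_arm:
  increments:
    - {"tx":0,"ty":0,"tz":0,"ax":0,"ay":0,"az":0,"claw":0.2}
    - {"tx":0,"ty":0,"tz":0,"ax":0,"ay":0,"az":0,"claw":0.2}
    - {"tx":0,"ty":0,"tz":0,"ax":0,"ay":0,"az":0,"claw":0.2}
    - {"tx":0,"ty":0,"tz":0,"ax":0,"ay":0,"az":0,"claw":0.2}
    - {"tx":0,"ty":0,"tz":0,"ax":0,"ay":0,"az":0,"claw":0.2}
    - {"tx":0,"ty":0,"tz":0,"ax":0,"ay":0,"az":0,"claw":0.2}
    - {"tx":0,"ty":0,"tz":0,"ax":0,"ay":0,"az":0,"claw":0.2}
  newtons: 8

```text
time_s: 31.7
tcp_pos: [0.5963, 0.2201, 0.0227]
eef_rot: [180.0, -0.0, -7.3]
contact_force: [-0.3, -0.4, 0.7]
gripper_width: 0.0495
```

step_arm:
  increments:
    - {"tx":0,"ty":0,"tz":0,"ax":0,"ay":0,"az":0,"claw":-0.1}
    - {"tx":0,"ty":0,"tz":0,"ax":0,"ay":0,"az":0,"claw":-0.2}
    - {"tx":0,"ty":0,"tz":0,"ax":0,"ay":0,"az":0,"claw":-0.3}
    - {"tx":0,"ty":0,"tz":0,"ax":0,"ay":0,"az":0,"claw":-0.3}
    - {"tx":0,"ty":0,"tz":0,"ax":0,"ay":0,"az":0,"claw":-0.4}
    - {"tx":0,"ty":0,"tz":0,"ax":0,"ay":0,"az":0,"claw":-0.4}
    - {"tx":0,"ty":0,"tz":0,"ax":0,"ay":0,"az":0,"claw":-0.4}

```text
time_s: 32.4
tcp_pos: [0.5963, 0.2202, 0.0227]
eef_rot: [180.0, 0.0, -7.3]
contact_force: [-0.1, 0.1, -0.7]
gripper_width: 0.0263
```

```bash
python3 - <<'E'
from h import *
w=cap('wrist'); s=cap('scene')
a=cv2.resize(s['image'][180:240,325:385],(560,560),interpolation=cv2.INTER_CUBIC)
cv2.imwrite('pics/dbg2.png',a)
s=r.get_state(); print(s['gripper_width'],s['contact_force'],s['tcp_pos'])
P=wcloud(w); z=P[...,2]; m=(w['depth']>0)&(z>.02)&(z<.034)&(np.hypot(P[...,0]-.6,P[...,1]-.22)<.06); q=P[m]; print(rect(q),np.ptp(q,0),len(q), q[:,0].max())
E
```

```text
0.026349861061873186 [ 0.23053555  0.8273531  -0.07993991] [0.59626168 0.22017883 0.02267484]
[596.5, 220.5, 34.3, 71.2, 82.8] [0.07385015 0.04173816 0.01372679] 5526 0.6335854457274465
```

View pics/dbg2.png

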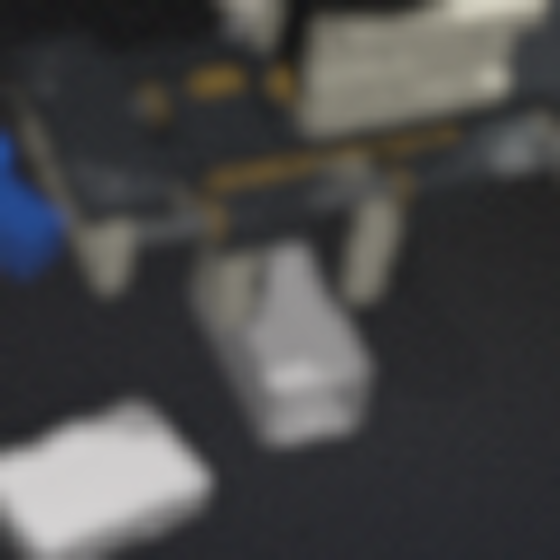

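```bash
python3 - <<'E'
from h import *
s=np.load('last_scene.npy',allow_pickle=True).item()
for z in (.0037,.02,.035,.05,.07):
    o=[]
    for k in (-1,1):
        j=np.array([-.127,-.992,0])*k*.018; u,v=proj(s,np.array([.5963,.2202,z])+j); o.append((round((u-325)*560/60),round((v-180)*560/60)))
    print(z,o)
P=cloud(s); d=s['depth']
for (x,y) in [(235,300),(370,285),(370,240),(110,270),(300,300),(300,400),(380,210)]:
    u=round(325+x*60/560);v=round(180+y*60/560); print((x,y),P[v,u].round(4))
E
```

```text
0.0037 [(319, 338), (224, 357)]
0.02 [(326, 307), (230, 326)]
0.035 [(331, 278), (235, 298)]
0.05 [(337, 249), (240, 269)]
0.07 [(345, 210), (247, 229)]
(235, 300) [0.6052 0.194  0.0495]
(370, 285) [0.6126 0.2459 0.0404]
(370, 240) [0.6122 0.242  0.0653]
(110, 270) [0.6259 0.1307 0.1106]
(300, 300) [0.5985 0.2259 0.0294]
(300, 400) [0.6236 0.2157 0.0057]
(380, 210) [0.6109 0.2435 0.0821]
```

```bash
python3 - <<'E'
from h import *
print('overhang',r.finger_overhang)
w=np.load('last_wrist.npy',allow_pickle=True).item(); P=wcloud(w)
for y0,y1 in ((.238,.25),(.19,.203)):
    m=(w['depth']>0)&(P[...,1]>y0)&(P[...,1]<y1)&(abs(P[...,0]-.6)<.03)&(P[...,2]>.0)&(P[...,2]<.12); q=P[m]; print(len(q),np.percentile(q[:,2],[1,5,25,50,95]).round(3) if len(q) else '')
s=np.load('last_scene.npy',allow_pickle=True).item(); P=cloud(s)
m=(abs(P[...,0]-.607)<.012)&(P[...,1]>.238)&(P[...,1]<.256)&(P[...,2]<.1)&(P[...,2]>.006); q=P[m]; print(q[np.argsort(q[:,2])][:25].round(3).tolist())
E
```

```text
overhang 0.019
609 [0.    0.    0.    0.041 0.063]
2023 [0.    0.    0.03  0.084 0.119]
[[0.611, 0.244, 0.039], [0.613, 0.246, 0.04], [0.611, 0.24, 0.041], [0.61, 0.243, 0.043], [0.612, 0.246, 0.045], [0.611, 0.238, 0.047], [0.613, 0.244, 0.051], [0.612, 0.241, 0.051], [0.61, 0.249, 0.056], [0.606, 0.24, 0.056], [0.612, 0.24, 0.056], [0.61, 0.245, 0.057], [0.614, 0.242, 0.058], [0.611, 0.247, 0.063], [0.613, 0.238, 0.063], [0.609, 0.248, 0.064], [0.612, 0.242, 0.065], [0.612, 0.238, 0.067], [0.611, 0.242, 0.068], [0.613, 0.247, 0.073], [0.612, 0.244, 0.073], [0.61, 0.238, 0.074], [0.612, 0.24, 0.076], [0.61, 0.245, 0.076], [0.611, 0.248, 0.076]]
```

Both cameras put the fingertips at z ≈ 0.037, while the state implies 0.004. So I have been closing above the tube, not through it. I'll open and descend in guarded steps, checking the force.

step_arm:
  increments:
    - {"tx":0,"ty":0,"tz":0,"ax":0,"ay":0,"az":0,"claw":0.3}
    - {"tx":0,"ty":0,"tz":0,"ax":0,"ay":0,"az":0,"claw":0.3}
    - {"tx":0,"ty":0,"tz":0,"ax":0,"ay":0,"az":0,"claw":0.3}
    - {"tx":0,"ty":0,"tz":0,"ax":0,"ay":0,"az":0,"claw":0.3}
    - {"tx":0,"ty":0,"tz":0,"ax":0,"ay":0,"az":0,"claw":0.3}
    - {"tx":0,"ty":0,"tz":-1,"ax":0,"ay":0,"az":0,"claw":0.3}
    - {"tx":0,"ty":0,"tz":-1,"ax":0,"ay":0,"az":0,"claw":0.3}
    - {"tx":0,"ty":0,"tz":-1,"ax":0,"ay":0,"az":0,"claw":0.3}
    - {"tx":0,"ty":0,"tz":-1,"ax":0,"ay":0,"az":0,"claw":0.3}

```text
time_s: 33.4
tcp_pos: [0.5962, 0.2202, 0.0185]
eef_rot: [180.0, 0.0, -7.3]
contact_force: [-1.0, 0.4, -0.2]
gripper_width: 0.0568
```

```bash
python3 - <<'E'
from h import *
s=cap('scene'); P=cloud(s); st=r.get_state(); print(st['tcp_pos'],st['contact_force'],st['gripper_width'])
m=(abs(P[...,0]-.607)<.014)&(abs(P[...,1]-.256)<.012)&(P[...,2]<.08)&(P[...,2]>.006); q=P[m]; print(q[np.argsort(q[:,2])][:6].round(3).tolist())
E
```

```text
[0.59611911 0.22010426 0.01836108] [ 0.21514366  0.37083181 -0.63636846] 0.057165515756806645
[[0.597, 0.249, 0.028], [0.61, 0.249, 0.032], [0.605, 0.248, 0.032], [0.597, 0.249, 0.033], [0.611, 0.259, 0.033], [0.614, 0.25, 0.035]]
```

step_arm:
  increments:
    - {"tx":0,"ty":0,"tz":-4,"ax":0,"ay":0,"az":0,"claw":0.3}
    - {"tx":0,"ty":0,"tz":-4,"ax":0,"ay":0,"az":0,"claw":0.3}
    - {"tx":0,"ty":0,"tz":-4,"ax":0,"ay":0,"az":0,"claw":0.3}
    - {"tx":0,"ty":0,"tz":-2,"ax":0,"ay":0,"az":0,"claw":0.3}
    - {"tx":0,"ty":0,"tz":-2,"ax":0,"ay":0,"az":0,"claw":0.3}
  newtons: 30

```text
time_s: 33.95
tcp_pos: [0.5961, 0.2201, 0.0023]
eef_rot: [180.0, 0.0, -7.3]
contact_force: [-0.8, 0.8, -0.3]
gripper_width: 0.0571
```

```bash
python3 - <<'E'
from h import *
s=cap('scene'); P=cloud(s); st=r.get_state(); print(st['tcp_pos'],st['contact_force'],st['gripper_width'])
m=(abs(P[...,0]-.607)<.014)&(abs(P[...,1]-.256)<.012)&(P[...,2]<.08)&(P[...,2]>.004); q=P[m]; print(q[np.argsort(q[:,2])][:6].round(3).tolist())
E
```

```text
[0.59604646 0.22006044 0.00206608] [-0.5534642   0.85892925 -0.94826661] 0.05719011854398725
[[0.607, 0.248, 0.004], [0.611, 0.255, 0.015], [0.61, 0.252, 0.016], [0.604, 0.247, 0.016], [0.596, 0.248, 0.017], [0.593, 0.249, 0.019]]
```

step_arm:
  increments:
    - {"tx":0,"ty":0,"tz":-2,"ax":0,"ay":0,"az":0,"claw":0.3}
    - {"tx":0,"ty":0,"tz":-2,"ax":0,"ay":0,"az":0,"claw":0.3}
    - {"tx":0,"ty":0,"tz":0,"ax":0,"ay":0,"az":0,"claw":-1}
    - {"tx":0,"ty":0,"tz":0,"ax":0,"ay":0,"az":0,"claw":-1}
    - {"tx":0,"ty":0,"tz":0,"ax":0,"ay":0,"az":0,"claw":-1}
    - {"tx":0,"ty":0,"tz":0,"ax":0,"ay":0,"az":0,"claw":-1}
    - {"tx":0,"ty":0,"tz":0,"ax":0,"ay":0,"az":0,"claw":-1}
    - {"tx":0,"ty":0,"tz":0,"ax":0,"ay":0,"az":0,"claw":-1}
    - {"tx":0,"ty":0,"tz":0,"ax":0,"ay":0,"az":0,"claw":-1}

```text
time_s: 34.9
tcp_pos: [0.5963, 0.2203, -0.0012]
eef_rot: [-180.0, -0.0, -7.3]
contact_force: [0.0, -0.2, 0.4]
gripper_width: 0.034
```

Gripped at 34 mm. From here, true TCP z ≈ reported + 30 mm. Carrying the tube to the bin.

step_arm:
  increments:
    - {"tx":0,"ty":0,"tz":10,"ax":0,"ay":0,"az":0,"claw":-1}
    - {"tx":0,"ty":0,"tz":30,"ax":0,"ay":0,"az":0,"claw":-1}
    - {"tx":0,"ty":0,"tz":40,"ax":0,"ay":0,"az":0,"claw":-1}
    - {"tx":0,"ty":0,"tz":40,"ax":0,"ay":0,"az":0,"claw":-1}
    - {"tx":-2,"ty":-20,"tz":0,"ax":0,"ay":0,"az":0,"claw":-1}
    - {"tx":-6,"ty":-40,"tz":0,"ax":0,"ay":0,"az":0,"claw":-1}
    - {"tx":-7,"ty":-45,"tz":0,"ax":0,"ay":0,"az":0,"claw":-1}
    - {"tx":-7,"ty":-45,"tz":0,"ax":0,"ay":0,"az":0,"claw":-1}
    - {"tx":-7,"ty":-45,"tz":0,"ax":0,"ay":0,"az":0,"claw":-1}
    - {"tx":-7,"ty":-45,"tz":0,"ax":0,"ay":0,"az":1,"claw":-1}
    - {"tx":-7,"ty":-45,"tz":0,"ax":0,"ay":0,"az":1,"claw":-1}
    - {"tx":-7,"ty":-45,"tz":0,"ax":0,"ay":0,"az":2,"claw":-1}

```text
time_s: 36.1
tcp_pos: [0.5454, -0.1117, 0.1191]
eef_rot: [-180.0, -0.0, -3.3]
contact_force: [1.7, -0.0, -1.2]
gripper_width: 0.0338
```

step_arm:
  increments:
    - {"tx":-7,"ty":-45,"tz":0,"ax":0,"ay":0,"az":0,"claw":-1}
    - {"tx":-7,"ty":-45,"tz":0,"ax":0,"ay":0,"az":0,"claw":-1}
    - {"tx":-7,"ty":-45,"tz":0,"ax":0,"ay":0,"az":0,"claw":-1}
    - {"tx":-7,"ty":-45,"tz":0,"ax":0,"ay":0,"az":0,"claw":-1}
    - {"tx":-7,"ty":-40,"tz":0,"ax":0,"ay":0,"az":0,"claw":-1}
    - {"tx":-6,"ty":-20,"tz":0,"ax":0,"ay":0,"az":0,"claw":-1}
    - {"tx":0,"ty":0,"tz":0,"ax":0,"ay":0,"az":0,"claw":-1}
    - {"tx":0,"ty":0,"tz":0,"ax":0,"ay":0,"az":0,"claw":-1}

```text
time_s: 36.9
tcp_pos: [0.5045, -0.3502, 0.1186]
eef_rot: [-180.0, 0.0, -3.4]
contact_force: [-0.2, -0.1, -0.9]
gripper_width: 0.0337
```

step_arm:
  increments:
    - {"tx":-8,"ty":-38,"tz":0,"ax":0,"ay":0,"az":0,"claw":-1}
    - {"tx":0,"ty":0,"tz":0,"ax":0,"ay":0,"az":0,"claw":-1}
    - {"tx":0,"ty":0,"tz":-30,"ax":0,"ay":0,"az":0,"claw":-1}
    - {"tx":0,"ty":0,"tz":-30,"ax":0,"ay":0,"az":0,"claw":-1}
    - {"tx":0,"ty":0,"tz":-20,"ax":0,"ay":0,"az":0,"claw":-1}
    - {"tx":0,"ty":0,"tz":-4,"ax":0,"ay":0,"az":0,"claw":-1}
    - {"tx":0,"ty":0,"tz":0,"ax":0,"ay":0,"az":0,"claw":0}
    - {"tx":0,"ty":0,"tz":0,"ax":0,"ay":0,"az":0,"claw":0}
    - {"tx":0,"ty":0,"tz":0,"ax":0,"ay":0,"az":0,"claw":0}
    - {"tx":0,"ty":0,"tz":0,"ax":0,"ay":0,"az":0,"claw":0}

```text
time_s: 37.9
tcp_pos: [0.498, -0.388, 0.036]
eef_rot: [180.0, -0.1, -3.3]
contact_force: [0.4, 0.3, 0.4]
gripper_width: 0.0437
```

step_arm:
  increments:
    - {"tx":0,"ty":0,"tz":30,"ax":0,"ay":0,"az":0,"claw":0}
    - {"tx":0,"ty":0,"tz":40,"ax":0,"ay":0,"az":0,"claw":0.4}
    - {"tx":0,"ty":20,"tz":45,"ax":0,"ay":0,"az":0,"claw":0.4}
    - {"tx":10,"ty":40,"tz":45,"ax":0,"ay":0,"az":0,"claw":0.4}
    - {"tx":10,"ty":45,"tz":20,"ax":0,"ay":0,"az":0,"claw":0.4}
    - {"tx":0,"ty":0,"tz":0,"ax":0,"ay":0,"az":0,"claw":0.4}
    - {"tx":0,"ty":0,"tz":0,"ax":0,"ay":0,"az":0,"claw":0.4}

```text
time_s: 38.6
tcp_pos: [0.516, -0.2893, 0.208]
eef_rot: [180.0, -0.2, -3.2]
contact_force: [-0.3, -0.5, 0.3]
gripper_width: 0.0607
```

```bash
sed -i "s/t=q\[q/x0=q; t=q[q/" off.py; python3 off.py w8; python3 - <<'E'
from h import *
w=np.load('last_wrist.npy',allow_pickle=True).item(); print('cam',-np.array(w['R']).T@w['t'])
c=cap('top'); P=cloud(c); m=(abs(P[...,0]-.462)<.072)&(abs(P[...,1]+.338)<.09)&(P[...,2]>.015); q=P[m]; print(len(q),rect(q),q[:,2].max())
E
```

```text
[116.  79.] 1503 top 649.1 -107.1 45 33 yaw 7.3 z 0.0274
[56. 79.] 1257 top 678.0 -12.2 76 29 yaw 22.6 z 0.0243
[249.  81.] 368 top 634.0 -266.6 79 6 yaw 41.7 z 0.0245
[230. 102.] 374 top 613.1 -243.7 80 6 yaw 41.4 z 0.0246
[  4. 128.] 229 top 631.3 101.5 43 19 yaw -10.1 z 0.0151
[ 99. 188.] 2216 top 533.4 -76.8 83 38 yaw 34.2 z 0.0507
[272. 175.] 1224 top 496.6 -298.5 118 99 yaw 86.9 z 0.059
[ 68. 209.] 1487 top 511.9 -16.7 58 17 yaw -12.0 z 0.0538
[ 0.51532368 -0.28997868  0.20686282]
cam [ 0.58184019 -0.29288721  0.37796811]
2791 [483.6, -325.3, 100.4, 154.6, 0.0] 0.668271118975765
```

The tube is in the bin. Next is the channel (offcut1) at (623.5, −255.2), yaw 41.5.

step_arm:
  increments:
    - {"tx":18,"ty":5.8,"tz":-10,"ax":0,"ay":0,"az":7.4,"claw":0.4}
    - {"tx":18,"ty":5.8,"tz":-20,"ax":0,"ay":0,"az":7.5,"claw":0.4}
    - {"tx":18,"ty":5.8,"tz":-25,"ax":0,"ay":0,"az":7.5,"claw":0.4}
    - {"tx":18,"ty":5.8,"tz":-30,"ax":0,"ay":0,"az":7.5,"claw":0.4}
    - {"tx":18,"ty":5.8,"tz":-30,"ax":0,"ay":0,"az":7.4,"claw":0.4}
    - {"tx":18.2,"ty":5.8,"tz":-30,"ax":0,"ay":0,"az":7.4,"claw":0.4}
    - {"tx":0,"ty":0,"tz":0,"ax":0,"ay":0,"az":0,"claw":0.4}
    - {"tx":0,"ty":0,"tz":0,"ax":0,"ay":0,"az":0,"claw":0.4}

```text
time_s: 39.5
tcp_pos: [0.6223, -0.2564, 0.0593]
eef_rot: [-179.8, 0.2, 41.2]
contact_force: [1.0, -0.2, 0.1]
gripper_width: 0.0613
```

```bash
python3 off.py w9 | tail -12
```

```text
[73.  6.] 467 top 646.1 -25.3 30 9 yaw -61.9 z 0.0241
[146.  46.] 4444 top 649.2 -107.1 44 33 yaw 6.7 z 0.0275
[ 23. 158.] 5202 top 524.9 -80.6 101 42 yaw 30.6 z 0.0482
[254. 210.] 906 top 619.1 -238.2 66 5 yaw 41.7 z 0.0246
[300. 209.] 882 top 639.4 -261.8 66 5 yaw 41.6 z 0.0246
[ 0.62292903 -0.25653288  0.06092399]
```

step_arm:
  increments:
    - {"tx":0.5,"ty":1.2,"tz":-30,"ax":0,"ay":0,"az":0,"claw":0.4}
    - {"tx":0,"ty":0,"tz":-22,"ax":0,"ay":0,"az":0,"claw":0.4}
    - {"tx":0,"ty":0,"tz":-8,"ax":0,"ay":0,"az":0,"claw":0.4}
    - {"tx":0,"ty":0,"tz":-4,"ax":0,"ay":0,"az":0,"claw":0.4}
    - {"tx":0,"ty":0,"tz":0,"ax":0,"ay":0,"az":0,"claw":-1}
    - {"tx":0,"ty":0,"tz":0,"ax":0,"ay":0,"az":0,"claw":-1}
    - {"tx":0,"ty":0,"tz":0,"ax":0,"ay":0,"az":0,"claw":-1}
    - {"tx":0,"ty":0,"tz":0,"ax":0,"ay":0,"az":0,"claw":-1}
    - {"tx":0,"ty":0,"tz":0,"ax":0,"ay":0,"az":0,"claw":-1}
    - {"tx":0,"ty":0,"tz":0,"ax":0,"ay":0,"az":0,"claw":-1}
    - {"tx":0,"ty":0,"tz":0,"ax":0,"ay":0,"az":0,"claw":-1}

```text
time_s: 40.65
tcp_pos: [0.6246, -0.2544, -0.0017]
eef_rot: [179.9, -0.0, 41.4]
contact_force: [-1.0, 1.0, 6.5]
gripper_width: 0.0355
```

step_arm:
  increments:
    - {"tx":0,"ty":0,"tz":10,"ax":0,"ay":0,"az":0,"claw":-1}
    - {"tx":0,"ty":0,"tz":35,"ax":0,"ay":0,"az":0,"claw":-1}
    - {"tx":0,"ty":0,"tz":45,"ax":0,"ay":0,"az":0,"claw":-1}
    - {"tx":-10,"ty":-3,"tz":30,"ax":0,"ay":0,"az":-7,"claw":-1}
    - {"tx":-20,"ty":-6,"tz":0,"ax":0,"ay":0,"az":-7.5,"claw":-1}
    - {"tx":-25,"ty":-8,"tz":0,"ax":0,"ay":0,"az":-7.5,"claw":-1}
    - {"tx":-25,"ty":-8,"tz":0,"ax":0,"ay":0,"az":-7.5,"claw":-1}
    - {"tx":-25,"ty":-8,"tz":0,"ax":0,"ay":0,"az":-7.5,"claw":-1}
    - {"tx":-20.5,"ty":-5,"tz":0,"ax":0,"ay":0,"az":-7.7,"claw":-1}
    - {"tx":0,"ty":0,"tz":0,"ax":0,"ay":0,"az":0,"claw":-1}
    - {"tx":0,"ty":0,"tz":0,"ax":0,"ay":0,"az":0,"claw":-1}

```text
time_s: 41.75
tcp_pos: [0.4985, -0.2924, 0.1181]
eef_rot: [180.0, -0.0, -3.3]
contact_force: [0.5, 0.0, -1.7]
gripper_width: 0.0355
```

step_arm:
  increments:
    - {"tx":0.5,"ty":0,"tz":-30,"ax":0,"ay":0,"az":0,"claw":-1}
    - {"tx":0,"ty":0,"tz":-30,"ax":0,"ay":0,"az":0,"claw":-1}
    - {"tx":0,"ty":0,"tz":-20,"ax":0,"ay":0,"az":0,"claw":-1}
    - {"tx":0,"ty":0,"tz":-4,"ax":0,"ay":0,"az":0,"claw":-1}
    - {"tx":0,"ty":0,"tz":0,"ax":0,"ay":0,"az":0,"claw":0}
    - {"tx":0,"ty":0,"tz":0,"ax":0,"ay":0,"az":0,"claw":0}
    - {"tx":0,"ty":0,"tz":0,"ax":0,"ay":0,"az":0,"claw":0}
    - {"tx":0,"ty":0,"tz":0,"ax":0,"ay":0,"az":0,"claw":0}
    - {"tx":0,"ty":0,"tz":30,"ax":0,"ay":0,"az":0,"claw":0}
    - {"tx":0,"ty":0,"tz":45,"ax":0,"ay":0,"az":0,"claw":0.4}
    - {"tx":10,"ty":30,"tz":45,"ax":0,"ay":0,"az":0,"claw":0.4}
    - {"tx":20,"ty":45,"tz":20,"ax":0,"ay":0,"az":0,"claw":0.4}

```text
time_s: 42.95
tcp_pos: [0.5282, -0.2239, 0.1732]
eef_rot: [179.9, -0.4, -3.5]
contact_force: [2.2, 0.4, -0.4]
gripper_width: 0.0597
```

step_arm:
  increments:
    - {"tx":40,"ty":45,"tz":0,"ax":0,"ay":0,"az":3,"claw":0.4}
    - {"tx":30,"ty":40,"tz":0,"ax":0,"ay":0,"az":7,"claw":0.4}
    - {"tx":0,"ty":0,"tz":0,"ax":0,"ay":0,"az":0,"claw":0.4}
    - {"tx":0,"ty":0,"tz":0,"ax":0,"ay":0,"az":0,"claw":0.4}

```text
time_s: 43.35
tcp_pos: [0.5907, -0.1441, 0.1685]
eef_rot: [180.0, -0.0, 6.8]
contact_force: [0.3, 0.3, -0.6]
gripper_width: 0.0614
```

```bash
python3 off.py w10
```

```text
[125.  11.] 334 top 766.0 33.5 23 23 yaw 13.0 z 0.0296
[158.  95.] 2177 top 677.7 -11.8 75 29 yaw 21.7 z 0.0245
[246. 119.] 2171 top 649.0 -106.6 44 33 yaw 6.3 z 0.0276
[ 52. 135.] 1417 top 630.2 129.5 66 40 yaw -84.0 z 0.0154
[186. 223.] 2440 top 548.2 -68.4 74 21 yaw 73.6 z 0.0465
[382. 247.] 222 top 547.7 -258.3 12 1 yaw 84.5 z 0.0486
[169. 249.] 166 top 519.0 -40.3 18 18 yaw 10.4 z 0.0298
[215. 295.] 121 top 473.8 -89.9 8 6 yaw -16.9 z 0.0455
[ 0.5900984  -0.14500791  0.16843493]
```

step_arm:
  increments:
    - {"tx":32,"ty":19.5,"tz":-35,"ax":0,"ay":0,"az":0,"claw":0.4}
    - {"tx":32,"ty":19.5,"tz":-35,"ax":0,"ay":0,"az":0,"claw":0.4}
    - {"tx":0,"ty":0,"tz":-35,"ax":0,"ay":0,"az":0,"claw":0.4}
    - {"tx":0,"ty":0,"tz":0,"ax":0,"ay":0,"az":0,"claw":0.4}
    - {"tx":0,"ty":0,"tz":0,"ax":0,"ay":0,"az":0,"claw":0.4}

```text
time_s: 43.9
tcp_pos: [0.6518, -0.1086, 0.0653]
eef_rot: [180.0, 0.1, 6.6]
contact_force: [0.9, 0.0, 0.8]
gripper_width: 0.0613
```

step_arm:
  increments:
    - {"tx":2,"ty":2.3,"tz":-30,"ax":0,"ay":0,"az":0,"claw":0.4}
    - {"tx":0,"ty":0,"tz":-22,"ax":0,"ay":0,"az":0,"claw":0.4}
    - {"tx":0,"ty":0,"tz":-8,"ax":0,"ay":0,"az":0,"claw":0.4}
    - {"tx":0,"ty":0,"tz":-4,"ax":0,"ay":0,"az":0,"claw":0.4}
    - {"tx":0,"ty":0,"tz":0,"ax":0,"ay":0,"az":0,"claw":-1}
    - {"tx":0,"ty":0,"tz":0,"ax":0,"ay":0,"az":0,"claw":-1}
    - {"tx":0,"ty":0,"tz":0,"ax":0,"ay":0,"az":0,"claw":-1}
    - {"tx":0,"ty":0,"tz":0,"ax":0,"ay":0,"az":0,"claw":-1}
    - {"tx":0,"ty":0,"tz":0,"ax":0,"ay":0,"az":0,"claw":-1}
    - {"tx":0,"ty":0,"tz":0,"ax":0,"ay":0,"az":0,"claw":-1}
    - {"tx":0,"ty":0,"tz":0,"ax":0,"ay":0,"az":0,"claw":-1}

```text
time_s: 45.0
tcp_pos: [0.655, -0.105, 0.0016]
eef_rot: [180.0, -0.0, 6.7]
contact_force: [-1.4, 0.9, 6.3]
gripper_width: 0.032
```

step_arm:
  increments:
    - {"tx":0,"ty":0,"tz":10,"ax":0,"ay":0,"az":0,"claw":-1}
    - {"tx":0,"ty":0,"tz":35,"ax":0,"ay":0,"az":0,"claw":-1}
    - {"tx":0,"ty":0,"tz":45,"ax":0,"ay":0,"az":0,"claw":-1}
    - {"tx":-10,"ty":-10,"tz":30,"ax":0,"ay":0,"az":0,"claw":-1}
    - {"tx":-25,"ty":-20,"tz":0,"ax":0,"ay":0,"az":0,"claw":-1}
    - {"tx":-33,"ty":-25,"tz":0,"ax":0,"ay":0,"az":-2,"claw":-1}
    - {"tx":-33,"ty":-25,"tz":0,"ax":0,"ay":0,"az":-2,"claw":-1}
    - {"tx":-33,"ty":-25,"tz":0,"ax":0,"ay":0,"az":-2,"claw":-1}
    - {"tx":-33,"ty":-25,"tz":0,"ax":0,"ay":0,"az":-2,"claw":-1}
    - {"tx":-33,"ty":-25,"tz":0,"ax":0,"ay":0,"az":-2,"claw":-1}
    - {"tx":-25,"ty":-18,"tz":0,"ax":0,"ay":0,"az":0,"claw":-1}
    - {"tx":-12,"ty":-10,"tz":0,"ax":0,"ay":0,"az":0,"claw":-1}

```text
time_s: 46.2
tcp_pos: [0.4153, -0.2888, 0.1213]
eef_rot: [-180.0, 0.0, -3.4]
contact_force: [0.5, -0.3, -1.3]
gripper_width: 0.0318
```

step_arm:
  increments:
    - {"tx":0,"ty":0,"tz":0,"ax":0,"ay":0,"az":0,"claw":-1}
    - {"tx":0,"ty":0,"tz":0,"ax":0,"ay":0,"az":0,"claw":-1}

```text
time_s: 46.4
tcp_pos: [0.4182, -0.2881, 0.1213]
eef_rot: [180.0, -0.0, -3.4]
contact_force: [0.1, 0.7, -1.9]
gripper_width: 0.0314
```

step_arm:
  increments:
    - {"tx":-1,"ty":-25,"tz":0,"ax":0,"ay":0,"az":0,"claw":-1}
    - {"tx":-2,"ty":-22,"tz":0,"ax":0,"ay":0,"az":0,"claw":-1}
    - {"tx":0,"ty":0,"tz":0,"ax":0,"ay":0,"az":0,"claw":-1}
    - {"tx":0,"ty":0,"tz":-30,"ax":0,"ay":0,"az":0,"claw":-1}
    - {"tx":0,"ty":0,"tz":-30,"ax":0,"ay":0,"az":0,"claw":-1}
    - {"tx":0,"ty":0,"tz":-20,"ax":0,"ay":0,"az":0,"claw":-1}
    - {"tx":0,"ty":0,"tz":-7,"ax":0,"ay":0,"az":0,"claw":-1}
    - {"tx":0,"ty":0,"tz":0,"ax":0,"ay":0,"az":0,"claw":0}
    - {"tx":0,"ty":0,"tz":0,"ax":0,"ay":0,"az":0,"claw":0}
    - {"tx":0,"ty":0,"tz":0,"ax":0,"ay":0,"az":0,"claw":0}
    - {"tx":0,"ty":0,"tz":0,"ax":0,"ay":0,"az":0,"claw":0}
    - {"tx":0,"ty":0,"tz":30,"ax":0,"ay":0,"az":0,"claw":0}

```text
time_s: 47.6
tcp_pos: [0.4122, -0.3339, 0.0617]
eef_rot: [-179.9, 0.3, -3.4]
contact_force: [0.4, -0.4, -0.6]
gripper_width: 0.0438
```

step_arm:
  increments:
    - {"tx":0,"ty":0,"tz":45,"ax":0,"ay":0,"az":0,"claw":0.2}
    - {"tx":5,"ty":20,"tz":45,"ax":0,"ay":0,"az":0,"claw":0.2}
    - {"tx":20,"ty":40,"tz":20,"ax":0,"ay":0,"az":3,"claw":0.2}
    - {"tx":25,"ty":40,"tz":0,"ax":0,"ay":0,"az":4,"claw":0.2}
    - {"tx":25,"ty":40,"tz":0,"ax":0,"ay":0,"az":4,"claw":0.2}
    - {"tx":25,"ty":40,"tz":0,"ax":0,"ay":0,"az":4,"claw":0.2}
    - {"tx":25,"ty":40,"tz":0,"ax":0,"ay":0,"az":4,"claw":0.2}
    - {"tx":25,"ty":40,"tz":0,"ax":0,"ay":0,"az":4,"claw":0.2}
    - {"tx":20,"ty":30,"tz":0,"ax":0,"ay":0,"az":2.5,"claw":0.2}
    - {"tx":0,"ty":0,"tz":0,"ax":0,"ay":0,"az":0,"claw":0.2}
    - {"tx":0,"ty":0,"tz":0,"ax":0,"ay":0,"az":0,"claw":0.2}

```text
time_s: 48.7
tcp_pos: [0.5846, -0.0443, 0.174]
eef_rot: [-180.0, 0.0, 22.2]
contact_force: [-0.5, 0.8, -0.3]
gripper_width: 0.0526
```

```bash
python3 off.py w11
```

```text
[262.   3.] 139 top 755.5 41.6 22 8 yaw -68.6 z 0.029
[282.  93.] 2157 top 678.0 -11.1 74 28 yaw 22.2 z 0.0246
[142.  92.] 2069 top 630.2 130.0 66 41 yaw -84.2 z 0.0155
[  8. 156.] 1013 top 508.2 276.8 100 12 yaw 12.1 z 0.053
[256. 225.] 3234 top 545.5 -38.8 78 35 yaw -82.8 z 0.0494
[248. 252.] 726 top 518.2 -43.0 53 20 yaw -67.5 z 0.0297
[247. 295.] 603 top 479.9 -55.9 55 14 yaw -64.5 z 0.0559
[ 0.58417836 -0.04504299  0.17405046]
```

Bar (offcut0) at (678.0, −11.2), yaw 22.2.

step_arm:
  increments:
    - {"tx":32,"ty":11,"tz":-30,"ax":0,"ay":0,"az":0,"claw":0.2}
    - {"tx":32,"ty":11,"tz":-30,"ax":0,"ay":0,"az":0,"claw":0.2}
    - {"tx":30,"ty":12,"tz":-25,"ax":0,"ay":0,"az":0,"claw":0.2}
    - {"tx":0,"ty":0,"tz":-25,"ax":0,"ay":0,"az":0,"claw":0.2}
    - {"tx":0,"ty":0,"tz":0,"ax":0,"ay":0,"az":0,"claw":0.2}
    - {"tx":0,"ty":0,"tz":0,"ax":0,"ay":0,"az":0,"claw":0.2}

```text
time_s: 49.35
tcp_pos: [0.678, -0.0123, 0.0644]
eef_rot: [180.0, 0.1, 22.1]
contact_force: [-0.1, 0.2, 0.8]
gripper_width: 0.0523
```

step_arm:
  increments:
    - {"tx":0,"ty":1,"tz":-30,"ax":0,"ay":0,"az":0,"claw":0.2}
    - {"tx":0,"ty":0,"tz":-22,"ax":0,"ay":0,"az":0,"claw":0.2}
    - {"tx":0,"ty":0,"tz":-8,"ax":0,"ay":0,"az":0,"claw":0.2}
    - {"tx":0,"ty":0,"tz":-3,"ax":0,"ay":0,"az":0,"claw":0.2}
    - {"tx":0,"ty":0,"tz":0,"ax":0,"ay":0,"az":0,"claw":-1}
    - {"tx":0,"ty":0,"tz":0,"ax":0,"ay":0,"az":0,"claw":-1}
    - {"tx":0,"ty":0,"tz":0,"ax":0,"ay":0,"az":0,"claw":-1}
    - {"tx":0,"ty":0,"tz":0,"ax":0,"ay":0,"az":0,"claw":-1}
    - {"tx":0,"ty":0,"tz":0,"ax":0,"ay":0,"az":0,"claw":-1}
    - {"tx":0,"ty":0,"tz":0,"ax":0,"ay":0,"az":0,"claw":-1}
    - {"tx":0,"ty":0,"tz":0,"ax":0,"ay":0,"az":0,"claw":-1}

```text
time_s: 50.45
tcp_pos: [0.6793, -0.01, 0.0019]
eef_rot: [180.0, -0.1, 22.2]
contact_force: [-1.1, -0.3, 5.3]
gripper_width: 0.0277
```

step_arm:
  increments:
    - {"tx":0,"ty":0,"tz":10,"ax":0,"ay":0,"az":0,"claw":-1}
    - {"tx":0,"ty":0,"tz":35,"ax":0,"ay":0,"az":0,"claw":-1}
    - {"tx":0,"ty":0,"tz":45,"ax":0,"ay":0,"az":0,"claw":-1}
    - {"tx":-10,"ty":-15,"tz":30,"ax":0,"ay":0,"az":0,"claw":-1}
    - {"tx":-23,"ty":-34,"tz":0,"ax":0,"ay":0,"az":-3,"claw":-1}
    - {"tx":-23,"ty":-34,"tz":0,"ax":0,"ay":0,"az":-3,"claw":-1}
    - {"tx":-23,"ty":-34,"tz":0,"ax":0,"ay":0,"az":-3,"claw":-1}
    - {"tx":-23,"ty":-34,"tz":0,"ax":0,"ay":0,"az":-3,"claw":-1}
    - {"tx":-23,"ty":-34,"tz":0,"ax":0,"ay":0,"az":-3,"claw":-1}
    - {"tx":-23,"ty":-34,"tz":0,"ax":0,"ay":0,"az":-3,"claw":-1}
    - {"tx":-23,"ty":-34,"tz":0,"ax":0,"ay":0,"az":-3,"claw":-1}
    - {"tx":-23,"ty":-34,"tz":0,"ax":0,"ay":0,"az":-3,"claw":-1}

```text
time_s: 51.65
tcp_pos: [0.4833, -0.2979, 0.1213]
eef_rot: [-180.0, -0.0, -2.0]
contact_force: [0.3, -0.8, -2.1]
gripper_width: 0.0279
```

step_arm:
  increments:
    - {"tx":-23,"ty":-34,"tz":0,"ax":0,"ay":0,"az":-1.5,"claw":-1}
    - {"tx":-23,"ty":-34,"tz":0,"ax":0,"ay":0,"az":0,"claw":-1}
    - {"tx":-16,"ty":-19,"tz":0,"ax":0,"ay":0,"az":0,"claw":-1}
    - {"tx":0,"ty":0,"tz":0,"ax":0,"ay":0,"az":0,"claw":-1}
    - {"tx":0,"ty":0,"tz":0,"ax":0,"ay":0,"az":0,"claw":-1}

```text
time_s: 52.15
tcp_pos: [0.422, -0.3843, 0.1211]
eef_rot: [-180.0, -0.0, -3.4]
contact_force: [1.2, 0.4, -1.8]
gripper_width: 0.0279
```

step_arm:
  increments:
    - {"tx":1,"ty":0,"tz":-30,"ax":0,"ay":0,"az":0,"claw":-1}
    - {"tx":0,"ty":0,"tz":-30,"ax":0,"ay":0,"az":0,"claw":-1}
    - {"tx":0,"ty":0,"tz":-20,"ax":0,"ay":0,"az":0,"claw":-1}
    - {"tx":0,"ty":0,"tz":-7,"ax":0,"ay":0,"az":0,"claw":-1}
    - {"tx":0,"ty":0,"tz":0,"ax":0,"ay":0,"az":0,"claw":-0.15}
    - {"tx":0,"ty":0,"tz":0,"ax":0,"ay":0,"az":0,"claw":-0.15}
    - {"tx":0,"ty":0,"tz":0,"ax":0,"ay":0,"az":0,"claw":-0.15}
    - {"tx":0,"ty":0,"tz":0,"ax":0,"ay":0,"az":0,"claw":-0.15}
    - {"tx":0,"ty":0,"tz":30,"ax":0,"ay":0,"az":0,"claw":-0.15}
    - {"tx":0,"ty":0,"tz":45,"ax":0,"ay":0,"az":0,"claw":0.5}
    - {"tx":5,"ty":20,"tz":45,"ax":0,"ay":0,"az":0,"claw":0.5}
    - {"tx":20,"ty":40,"tz":20,"ax":0,"ay":0,"az":0,"claw":0.5}

```text
time_s: 53.35
tcp_pos: [0.4493, -0.3258, 0.1789]
eef_rot: [179.8, -0.3, -3.5]
contact_force: [1.3, 0.1, -0.1]
gripper_width: 0.0555
```

step_arm:
  increments:
    - {"tx":15,"ty":45,"tz":0,"ax":0,"ay":0,"az":-8,"claw":0.5}
    - {"tx":15,"ty":45,"tz":0,"ax":0,"ay":0,"az":-8,"claw":0.5}
    - {"tx":15,"ty":45,"tz":0,"ax":0,"ay":0,"az":-8,"claw":0.5}
    - {"tx":15,"ty":45,"tz":0,"ax":0,"ay":0,"az":-8,"claw":0.5}
    - {"tx":15,"ty":45,"tz":0,"ax":0,"ay":0,"az":-8,"claw":0.5}
    - {"tx":15,"ty":45,"tz":0,"ax":0,"ay":0,"az":-8,"claw":0.5}
    - {"tx":15,"ty":45,"tz":0,"ax":0,"ay":0,"az":-8,"claw":0.5}
    - {"tx":15,"ty":45,"tz":0,"ax":0,"ay":0,"az":-8,"claw":0.5}
    - {"tx":15,"ty":45,"tz":0,"ax":0,"ay":0,"az":-8,"claw":0.5}
    - {"tx":0,"ty":0,"tz":0,"ax":0,"ay":0,"az":-8,"claw":0.5}
    - {"tx":0,"ty":0,"tz":0,"ax":0,"ay":0,"az":-0.8,"claw":0.5}
    - {"tx":0,"ty":0,"tz":0,"ax":0,"ay":0,"az":0,"claw":0.5}

```text
time_s: 54.55
tcp_pos: [0.5802, 0.0699, 0.1742]
eef_rot: [-180.0, 0.0, -82.1]
contact_force: [-0.4, 0.1, -0.1]
gripper_width: 0.0657
```

```bash
python3 off.py w12; python3 - <<'E'
from h import *
t=cap('top'); P=cloud(t); P[...,2]
cv2.imwrite('pics/bin1.png',cv2.resize(t['image'][160:300,340:480],(560,560),interpolation=cv2.INTER_CUBIC))
m=(abs(P[...,0]-.462)<.066)&(abs(P[...,1]+.338)<.086); print(np.percentile(P[m][:,2],[50,90,99,100]).round(3))
E
```

```text
[338. 105.] 3747 top 525.0 -26.8 107 46 yaw -59.3 z 0.0457
[382.  39.] 103 top 490.7 -102.2 36 8 yaw -3.9 z 0.0238
[376.  89.] 4318 top 494.4 -50.8 70 45 yaw -58.3 z 0.0518
[225. 232.] 1688 top 630.7 126.3 57 40 yaw -84.0 z 0.0155
[0.58022771 0.06954245 0.17423096]
[0.008 0.033 0.039 0.045]
```

View pics/bin1.png

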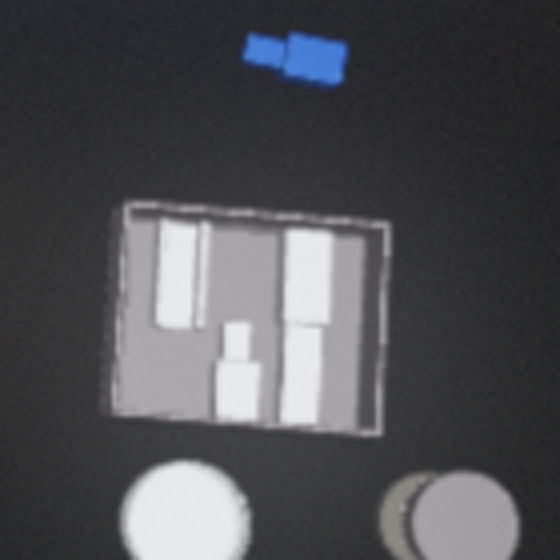

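Four offcuts lie flat in the bin, at (177,275), (238,370), (300,375) and (308,275) in the crop. Last is the plate (offcut2) at (630.1, 130.2), yaw −84.

step_arm:
  increments:
    - {"tx":25,"ty":30,"tz":-40,"ax":0,"ay":0,"az":-2,"claw":0.5}
    - {"tx":25,"ty":30,"tz":-40,"ax":0,"ay":0,"az":0,"claw":0.5}
    - {"tx":0,"ty":0,"tz":-30,"ax":0,"ay":0,"az":0,"claw":0.5}
    - {"tx":0,"ty":0,"tz":0,"ax":0,"ay":0,"az":0,"claw":0.5}
    - {"tx":0,"ty":0,"tz":0,"ax":0,"ay":0,"az":0,"claw":0.5}

```text
time_s: 55.15
tcp_pos: [0.6251, 0.1228, 0.0728]
eef_rot: [180.0, -0.0, -84.2]
contact_force: [1.0, -0.0, -0.0]
gripper_width: 0.0657
```

step_arm:
  increments:
    - {"tx":5,"ty":7.4,"tz":-25,"ax":0,"ay":0,"az":0,"claw":0.5}
    - {"tx":0,"ty":0,"tz":-25,"ax":0,"ay":0,"az":0,"claw":0.5}
    - {"tx":0,"ty":0,"tz":-15,"ax":0,"ay":0,"az":0,"claw":0.5}
    - {"tx":0,"ty":0,"tz":-8,"ax":0,"ay":0,"az":0,"claw":0.5}
    - {"tx":0,"ty":0,"tz":-3,"ax":0,"ay":0,"az":0,"claw":0.5}
    - {"tx":0,"ty":0,"tz":0,"ax":0,"ay":0,"az":0,"claw":0.5}
    - {"tx":0,"ty":0,"tz":0,"ax":0,"ay":0,"az":0,"claw":0.5}

```text
time_s: 55.85
tcp_pos: [0.631, 0.1316, -0.0025]
eef_rot: [-179.9, 0.0, -84.2]
contact_force: [-0.4, 0.4, 0.2]
gripper_width: 0.0659
```

step_arm:
  increments:
    - {"tx":0,"ty":0,"tz":-1.5,"ax":0,"ay":0,"az":0,"claw":0.5}
    - {"tx":0,"ty":0,"tz":-1,"ax":0,"ay":0,"az":0,"claw":0.5}
    - {"tx":0,"ty":0,"tz":0,"ax":0,"ay":0,"az":0,"claw":-1}
    - {"tx":0,"ty":0,"tz":0,"ax":0,"ay":0,"az":0,"claw":-1}
    - {"tx":0,"ty":0,"tz":0,"ax":0,"ay":0,"az":0,"claw":-1}
    - {"tx":0,"ty":0,"tz":0,"ax":0,"ay":0,"az":0,"claw":-1}
    - {"tx":0,"ty":0,"tz":0,"ax":0,"ay":0,"az":0,"claw":-1}
    - {"tx":0,"ty":0,"tz":0,"ax":0,"ay":0,"az":0,"claw":-1}
    - {"tx":0,"ty":0,"tz":0,"ax":0,"ay":0,"az":0,"claw":-1}
    - {"tx":0,"ty":0,"tz":0,"ax":0,"ay":0,"az":0,"claw":-1}

```text
time_s: 56.85
tcp_pos: [0.6303, 0.1314, -0.0061]
eef_rot: [-180.0, 0.0, -84.2]
contact_force: [0.0, 0.5, 0.8]
gripper_width: 0.0397
```

step_arm:
  increments:
    - {"tx":0,"ty":0,"tz":10,"ax":0,"ay":0,"az":0,"claw":-1}
    - {"tx":0,"ty":0,"tz":30,"ax":0,"ay":0,"az":0,"claw":-1}
    - {"tx":0,"ty":0,"tz":40,"ax":0,"ay":0,"az":0,"claw":-1}
    - {"tx":0,"ty":0,"tz":45,"ax":0,"ay":0,"az":0,"claw":-1}
    - {"tx":-8,"ty":-20,"tz":0,"ax":0,"ay":0,"az":8,"claw":-1}
    - {"tx":-19,"ty":-38,"tz":0,"ax":0,"ay":0,"az":8,"claw":-1}
    - {"tx":-19,"ty":-38,"tz":0,"ax":0,"ay":0,"az":8,"claw":-1}
    - {"tx":-19,"ty":-38,"tz":0,"ax":0,"ay":0,"az":8,"claw":-1}
    - {"tx":-19,"ty":-38,"tz":0,"ax":0,"ay":0,"az":8,"claw":-1}
    - {"tx":-19,"ty":-38,"tz":0,"ax":0,"ay":0,"az":8,"claw":-1}
    - {"tx":-19,"ty":-38,"tz":0,"ax":0,"ay":0,"az":8,"claw":-1}
    - {"tx":-19,"ty":-38,"tz":0,"ax":0,"ay":0,"az":8,"claw":-1}

```text
time_s: 58.05
tcp_pos: [0.4883, -0.156, 0.1197]
eef_rot: [-180.0, -0.1, -19.9]
contact_force: [0.7, -1.4, -1.1]
gripper_width: 0.0396
```

step_arm:
  increments:
    - {"tx":-19,"ty":-38,"tz":0,"ax":0,"ay":0,"az":8,"claw":-1}
    - {"tx":-19,"ty":-38,"tz":0,"ax":0,"ay":0,"az":8,"claw":-1}
    - {"tx":-17,"ty":-38,"tz":0,"ax":0,"ay":0,"az":1,"claw":-1}
    - {"tx":-10,"ty":-19,"tz":0,"ax":0,"ay":0,"az":0,"claw":-1}
    - {"tx":0,"ty":0,"tz":0,"ax":0,"ay":0,"az":0,"claw":-1}
    - {"tx":0,"ty":0,"tz":0,"ax":0,"ay":0,"az":0,"claw":-1}

```text
time_s: 58.65
tcp_pos: [0.4242, -0.2877, 0.1194]
eef_rot: [180.0, -0.0, -3.4]
contact_force: [0.4, 0.1, -1.2]
gripper_width: 0.0397
```

Release, then retreat to a clear hover.

step_arm:
  increments:
    - {"tx":0,"ty":-1,"tz":-30,"ax":0,"ay":0,"az":0,"claw":-1}
    - {"tx":0,"ty":0,"tz":-30,"ax":0,"ay":0,"az":0,"claw":-1}
    - {"tx":0,"ty":0,"tz":-20,"ax":0,"ay":0,"az":0,"claw":-1}
    - {"tx":0,"ty":0,"tz":-8,"ax":0,"ay":0,"az":0,"claw":-1}
    - {"tx":0,"ty":0,"tz":0,"ax":0,"ay":0,"az":0,"claw":0.13}
    - {"tx":0,"ty":0,"tz":0,"ax":0,"ay":0,"az":0,"claw":0.13}
    - {"tx":0,"ty":0,"tz":0,"ax":0,"ay":0,"az":0,"claw":0.13}
    - {"tx":0,"ty":0,"tz":0,"ax":0,"ay":0,"az":0,"claw":0.13}
    - {"tx":0,"ty":0,"tz":0,"ax":0,"ay":0,"az":0,"claw":0.13}
    - {"tx":0,"ty":0,"tz":30,"ax":0,"ay":0,"az":0,"claw":0.13}
    - {"tx":0,"ty":0,"tz":45,"ax":0,"ay":0,"az":0,"claw":0.3}
    - {"tx":5,"ty":0,"tz":45,"ax":0,"ay":0,"az":0,"claw":0.3}

```text
time_s: 59.85
tcp_pos: [0.4284, -0.2881, 0.1523]
eef_rot: [-180.0, 0.1, -3.4]
contact_force: [1.5, -0.3, -0.1]
gripper_width: 0.0561
```

step_arm:
  increments:
    - {"tx":10,"ty":40,"tz":45,"ax":0,"ay":0,"az":0,"claw":0.3}
    - {"tx":10,"ty":45,"tz":20,"ax":0,"ay":0,"az":0,"claw":0.3}
    - {"tx":10,"ty":45,"tz":0,"ax":0,"ay":0,"az":0,"claw":0.3}
    - {"tx":10,"ty":45,"tz":0,"ax":0,"ay":0,"az":0,"claw":0.3}
    - {"tx":10,"ty":45,"tz":0,"ax":0,"ay":0,"az":0,"claw":0.3}
    - {"tx":10,"ty":45,"tz":0,"ax":0,"ay":0,"az":0,"claw":0.3}
    - {"tx":10,"ty":45,"tz":0,"ax":0,"ay":0,"az":0,"claw":0.3}
    - {"tx":0,"ty":0,"tz":0,"ax":0,"ay":0,"az":0,"claw":0.3}
    - {"tx":0,"ty":0,"tz":0,"ax":0,"ay":0,"az":0,"claw":0.3}

```text
time_s: 60.75
tcp_pos: [0.4975, 0.0153, 0.2077]
eef_rot: [-180.0, 0.0, -3.2]
contact_force: [0.2, 0.8, 0.6]
gripper_width: 0.0572
```

```bash
python3 - <<'E'
from h import *
from seg import seg
t=cap('top','topf'); P=cloud(t); seg(t)
m=(abs(P[...,0]-.462)<.066)&(abs(P[...,1]+.338)<.086); print('bin z',np.percentile(P[m][:,2],[50,90,99,100]).round(3))
s=cap('scene'); 
cv2.imwrite('pics/fin.png',np.hstack([cv2.resize(t['image'][110:310,150:480],(480,291)),s['image'][60:351,100:400]]))
E
```

```text
[ 20. 153.] 461 xy 700.2 871.5 LW 204 93 yaw 8.9 z [ 9. 23. 33.] bgr [155. 158. 159.]
[381. 136.] 223 xy 789.4 -282.8 LW 85 32 yaw -24.7 z [13. 26. 33.] bgr [194. 115.  69.]
[277. 139.] 313 xy 771.4 45.6 LW 63 60 yaw 72.7 z [14. 28. 35.] bgr [66. 55. 53.]
[338. 138.] 231 xy 778.8 -139.7 LW 73 41 yaw 46.6 z [14. 26. 33.] bgr [190. 114.  70.]
[  4. 164.] 118 xy 665.7 889.3 LW 44 24 yaw -7.1 z [13. 32. 45.] bgr [141. 140. 142.]
[414. 175.] 243 xy 669.4 -383.8 LW 82 34 yaw 78.0 z [12. 26. 33.] bgr [187. 109.  64.]
[177. 209.] 173 xy 539.4 338.1 LW 113 23 yaw -67.3 z [48. 54. 59.] bgr [219. 217. 216.]
[401. 241.] 2312 xy 466.5 -338.3 LW 205 173 yaw 88.0 z [10. 30. 61.] bgr [174. 171. 171.]
[304. 235.] 421 xy 475.9 -52.8 LW 127 67 yaw -71.0 z [14. 26. 67.] bgr [128. 126. 129.]
[118. 276.] 802 xy 327.8 497.7 LW 87 72 yaw -44.6 z [ 28. 123. 192.] bgr [152. 158. 162.]
[386. 291.] 769 xy 308.6 -294.4 LW 90 88 yaw -69.1 z [26. 33. 44.] bgr [221. 218. 217.]
[451. 291.] 759 xy 322.2 -486.6 LW 95 77 yaw -33.6 z [ 26. 104. 110.] bgr [143. 141. 145.]
[  9. 319.] 921 xy 176.9 817.6 LW 191 74 yaw 3.8 z [ 23.  66. 130.] bgr [ 99. 100. 102.]
[296. 387.] 3167 xy 40.6 -45.6 LW 252 122 yaw 63.0 z [ 11. 239. 281.] bgr [64. 69. 75.]
bin z [0.011 0.033 0.039 0.044]
```

View pics/fin.png

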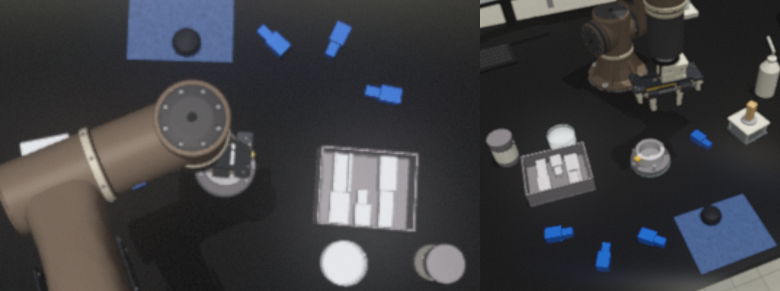

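The final view shows five offcuts flat in the bin, with the highest at 44 mm (rim 60 mm). The scraper stands upright, and the bottle, jar, dishes, mouse and blue blocks are at their original pixels. Handing in.

```bash
python3 -c "
from plant import r; print(r.close_job()); print(r.get_state()['time_s'])"
```

```text
the job is handed in; nothing more can be done
None
the job is handed in; nothing more can be done
```

The job is done and handed in at about 61 s on the robot's clock; no verdict was reported.

- **Scraping:** I ran the blade anticlockwise from the brass tab once round and about 23° past it. The round took about 11 s. The cup sank about 1.4 to 2.4 mm at the checks where the rim could be seen. At three checks the rim was hidden or nearly so, and there I relied on the force (1.2–1.8 N axial).
- **Scraper:** It hangs upright with the collar on the plate. After release, the handle centre was within 1 mm of the stand's centre.
- **Offcuts:** All five were present and now lie flat in the bin, none higher than 44 mm against the 60 mm rim. The bottle, jar, dishes, mouse and blue blocks stand where they were.

**What went wrong or disagreed:**
- **Tube moved:** The tube turned out to have shifted about 4 cm when I first reached for it, most likely the announced knock.
- **Missed grips:** The first three attempts on the tube closed above it. Both cameras showed the fingertips about 30 mm higher than the reported position implied. I corrected for that on all later grips.
- **Unexplained force:** Three of the offcut grips read 5 to 6.5 N upwards while closing. I did not find the cause.

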